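# Clear the scrap out of a T-slotted board-fixture plate

## Robot

A 6-joint arm with a two-finger parallel gripper is mounted at the origin on the work surface. World frame = base frame: x ahead of the robot, y to its left, z up, the work surface at z = 0. Lengths are in m, angles in rad, forces in N, time in s.
With the tool pointing down it reaches from about 0.375 to 0.975 m from the base axis. Payload 3.8 kg.
Tool frame: the origin (TCP) lies on the centre line of the jaws, within the pads' length; the fingertips stand 14 mm ahead of it and the grasp point (between the pads) lies 5 mm behind it; x points along the fingers, y is the direction in which the jaws open and shut, and the axes are right-handed (so a half turn about x gives the same grasp; the last joint's range is limited). The gripper opens to 85 mm and grips with 20 to 120 N. Pads are 22 mm wide; open, the fingers measure 114 mm over their backs; the gripper's body (76 mm by 85 mm) begins 54 mm behind the grasp point. The pads swing forward as they close: fully open they stand 13 mm farther back than shut.
Start: joints at [1.155, 0.264, 1.604, -0, 1.274, -0.037], TCP at [0.25, 0.627, 0.245] pointing down, gripper open.
Joint ranges: [-2.63, 2.63], [-0.94, 2.18], [0.31, 2.57], [-1.31, 4.45], [0, 2.66], [-2.55, 2.55]. Speed limits (rad/s): [2.57, 2.57, 3.14, 3.14, 3.14, 3.14].

## Interface

Orientations are given as a rotation vector (axis times angle).
In Python, from workcell import bot gives the robot as it stands.
- The arm moves only by the shell command python3 -m creep 'ROWS' [FORCE]. ROWS is JSON, a list of rows, each an object with "grip": the finger opening in cm, from 0 to 8.54; "dp": the shift along the tool's x, y, z in cm, a list of three; "rotation": the turn, a rotation vector about the tool's x, y, z in rad, a list of three. A call has 1 to 5 rows; each row is the pose to reach, as a shift and turn from the pose commanded when the call began, along the tool's axes at that moment; what a row does not reach only later rows make up. A row lasts 1/12 s, in which the tool goes at most 41.7 mm and 7.16 degrees, less where a joint would pass 70% of its speed; a pose out of reach is approached as far as the arm can. A call with a gripper value outside its range is refused whole. The fingers move at their own pace and stop on an object; FORCE is the grip in N (left out, the last holds). Time passes only in rows, so rows that repeat a pose let the fingers close. It gives the time, the measured TCP pose, the force and the opening at its end, in the units of the state.
- bot.read_state(): the state, without advancing time (a new reading comes with each control period).
- bot.read_camera(name): name is "side" or "top"; returns (picture, depth): 480x640x3 uint8, red, green, blue; 480x640 float32, m along the optical axis (not along the pixel's ray), 0 where there is no reading.
- bot.get_calibration(name): a dict with "fx", "fy", "cx", "cy" (pixels), "rvec" (rotation vector, rad) and "tvec" (3), from world to camera coordinates, as OpenCV has them. Camera axes: x right, y down, z forward; pixel columns grow to the right and rows downward; lengths in m; the calibration is good to about 2 mm. A picture is of the moment at which its call begins. get_calibration takes no time and is no camera call.
- bot.finish_job(): hands the job in, once; it reports no verdict.
The state is a dict: "time": time; "q": joint angles; "joint_vel": joint speeds; "joint_torque": joint torques, N m; "tool_pos": TCP position; "tcp_rot": TCP orientation; "wrist_force": force on the tool from outside, world axes, zero at the start; "torque": the same for the moment, N m; "width": opening from 0.0 (shut) to 1.0 (fully open).
Only numpy, scipy, OpenCV 4.12 (cv2) and the standard library are available. Lean on these libraries where they do the work, as an engineer would, in place of code of your own. Each camera call takes 0.05 s, during which the arm holds its last target.

## Task

Clear the three pieces of scrap out of the T-slots of the aluminium fixture plate: stand the empty red bin upright on the bench at the plate's open end, centred below both slots with its low front just under the plate's edge, let go of it, and then drive the scrap along the slots and out into the bin with the scraper, never with the fingers. The black T-nut parked in one of the slots is good and stays where it is. Leave the scraper lying back in its rest, the bin where you stood it, and everything else on the bench undisturbed.

Things in the scene. Friction and masses are not known exactly. Their poses are not given: they have to be found in the camera images.
- plate: Fixed aluminium fixture plate on four feet, 110 mm (x) by 190 mm (y), underside 22 mm, top 50 mm above the bench, feet 30 mm or more in from the open end. Origin: on the bench below its centre, z up. Two T-slots run along y at x = -20 and +20 mm, open at y = -95 mm, closed by a dark bar at y = +95 mm. Edge ledges (x = +-42 to 52) and two pins on the middle line rise to 60 mm at most.
- slot1_mouth (a point): Open end of the slot at the plate's x = -20 mm: middle of the slot floor at the plate's edge, 30 mm above the bench. The slot runs from here along +y (same axes as the plate). Neck 14 mm wide from 40 to 50 mm above the bench; below it, from 30 to 40 mm, the undercut is 24 mm wide.
- slot2_mouth (a point): The same for the slot at the plate's x = +20 mm.
- bin_center (a point): Empty loose red bin (130 g), its centre, 22 mm above its underside, z up. 84 mm deep (x from -42 low front to +42 back), 92 mm wide (y), floor and walls 3 mm; front wall 18 mm high, sides 18 mm high near the front and rising to 44 mm. Back wall 10 mm thick (x = +32 to +42), 86 mm wide, 44 mm high, free top: pinch it from above. Low front must face the plate.
- bin_front (a point): The outside of the bin's low front wall, in the middle, 9 mm above the bin's underside: 42 mm along -x from the bin's centre. Same axes as bin_center.
- rest: Fixed dark steel tool rest, base 96 mm (x) by 60 mm, 8 mm thick. Origin: centre of its underside on the bench, z up. Two forks 6 mm thick at x = -34 and +34 mm carry the scraper's handle with its underside 64 mm up (handle centre 73 mm up, handle along the rest's x). Their flared prongs reach 80 mm up and leave 25 mm at the bottom, 34 mm at the top, for the 20 mm handle.
- scraper_grip (a point): Loose slot scraper (110 g), lying level in the rest: half-way up its wooden handle, where to grip. Handle 100 mm long (x from -55 to +45), 20 mm wide (y), 18 mm high. A shank goes on along +x to a flat steel blade turned straight down at x = +62 to +66 mm, 10 mm wide (y), 4 mm thick, reaching 66 mm below the handle's centre. z is up as it lies; its x is the rest's x.
- scraper_tip (a point): Middle of the lower edge of the scraper's blade: 64 mm along +x and 66 mm below scraper_grip. Same axes.
- lump_center (a point): Scrap: flat round lump of dull solder, 21 mm diameter, 8 mm high, its centre; lies on a slot's floor under the lips, in either slot (nearer the open end than the rear piece of that slot).
- fnut_center (a point): Scrap: stripped bright steel flange nut, flange 21 mm diameter, 8.4 mm high, its centre; lies on the other slot's floor, likewise in front.
- lug_center (a point): Scrap: snapped-off bright steel lug, 19 mm across the slot, 14 mm along it, 8 mm high, its centre; the rear piece of one slot.
- tnut_center (a point): Good black T-nut, the rear piece of the other slot: foot 22 mm across the slot, 24 mm along it, 8 mm high, with a 11.5 mm wide boss up in the neck, 17 mm high over all; its centre. Must stay. Between it and the scrap in front of it there are at least 14 mm.
- flux_bottle: Bystander: loose white bottle, 36 mm diameter, 100 mm tall; origin at its underside.
- solder_reel: Bystander: loose reel lying flat, 56 mm diameter, 40 mm high; origin at its underside.
- drink_can: Bystander: loose yellow can, 66 mm diameter, 115 mm tall; origin at its underside.
- round_board: Bystander: loose round green circuit board lying flat, 100 mm diameter, 10 mm high; origin at its underside.
- screwdriver: Bystander: loose screwdriver with red handle lying along its x, 180 mm long; origin under its middle.
- caliper: Bystander: loose caliper lying flat along its x, 150 mm long, 10 mm high; origin under the middle of its beam.

How it is judged:
By the outcome, as a careful person would: the job done as asked, in the order asked, and still so for the second after the job is handed in, with the robot touching nothing.
It also fails if it takes over 72 s, if anything falls off the work surface, if the arm or the gripper's body presses on something with over 40 N, if the wrist force passes 120 N, or if a joint passes its speed limit or range.

## Working session

There is one attempt and no reset: what is moved stays moved. The work goes in short steps, Python scripts to look and compute and a shell command to move; the robot and the scene stay as the last step left them, time stands still between calls to the robot, and variables do not carry over. Pictures are saved under pics/ and viewed, and the job is handed in when it is done.

```bash
ls -la; mkdir -p pics; python3 - <<'E'
from workcell import bot
import cv2,numpy as np
s=bot.read_state();print(s)
for n in("top","side"):
    p,d=bot.read_camera(n);cv2.imwrite(f"pics/{n}0.png",p[:,:,::-1]);np.savez(f"pics/{n}0.npz",p=p,d=d)
    c=bot.get_calibration(n);print(n,c)
    R=cv2.Rodrigues(np.array(c["rvec"],float))[0];print(-R.T@np.array(c["tvec"]))
    print((d>0).mean(),d.min(),d.max())
E
```

```text
total 12
drwxr-xr-x  3 agent agent 4096 Dec  6 23:18 .
drwxr-xr-x 23 root  root  4096 Dec  6 23:18 ..
drwxr-xr-x  2 agent agent 4096 Dec  6 23:18 pics
{'time': 0.0, 'q': array([ 1.15511290e+00,  2.64746798e-01,  1.60542329e+00, -4.15233998e-05,
        1.27367609e+00, -3.69112635e-02]), 'joint_vel': array([ 0.000706  , -0.0008387 , -0.00097915, -0.00034976, -0.00086571,
        0.00186325]), 'joint_torque': array([ 1.27993637e-03, -5.15111697e+01, -3.67319798e+01, -4.59802948e-05,
        1.29081256e-02,  3.37111651e-06]), 'tool_pos': array([0.24933289, 0.62649093, 0.24393965]), 'tcp_rot': array([ 0.2954341 ,  1.55076093, -0.29891491]), 'wrist_force': array([-0.94477122, -0.30995778, -0.01573454]), 'torque': array([ 0.00362813, -0.03303282,  0.02339358]), 'width': 1.0008577790611106}
top {'fx': 456.82622963983584, 'fy': 456.82622963983584, 'cx': 314.4541737757392, 'cy': 235.83534941322333, 'rvec': array([ 2.11110754, -2.12679488,  0.20665389]), 'tvec': array([-0.01293454,  0.59113027,  1.0068119 ])}
[ 0.38501948 -0.01686814  1.10215605]
0.99583984375 0.0 2.1178427
side {'fx': 434.0637708326253, 'fy': 434.0637708326253, 'cx': 321.7509815206533, 'cy': 243.86170656978263, 'rvec': array([ 0.14608884, -2.85952838,  1.1502776 ]), 'tvec': array([0.57195825, 0.12293552, 0.89868098])}
[0.49847718 0.59187426 0.74234914]
0.996044921875 0.0 3.017948
```

View pics/top0.png

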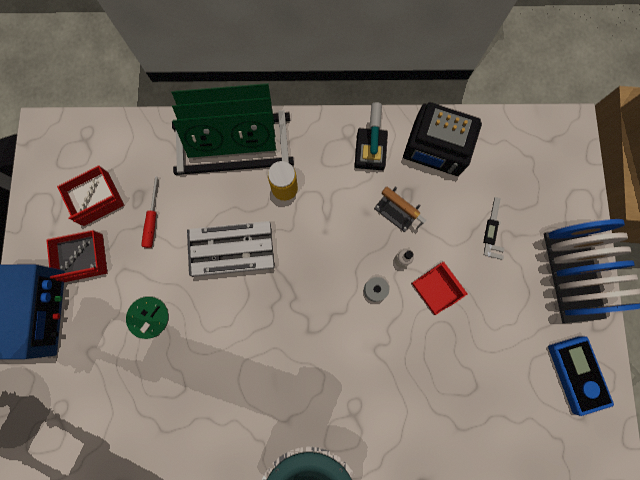

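View pics/side0.png

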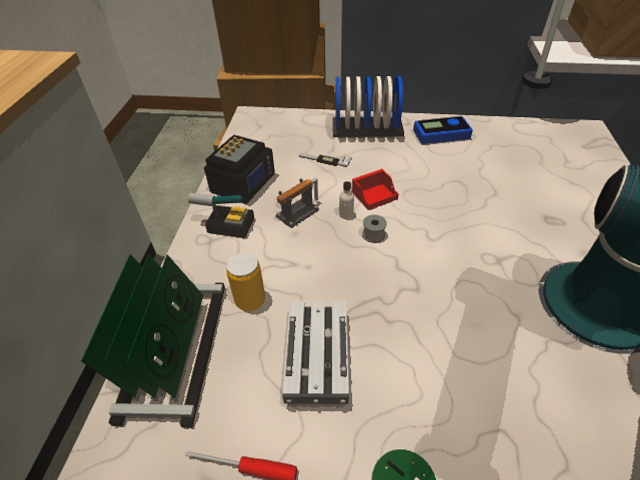

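The top view shows the plate at about (231,249) with its dark bar at the left, so the open end faces right (−y). The bin is at (440,287), the rest and scraper at (400,207), the can at (283,181), the bottle at (404,260) and the reel at (376,289). I'll zoom in next.

```bash
cat > h.py <<'E'
import numpy as np,cv2
from workcell import bot
from scipy.spatial.transform import Rotation as Ro
C={}
for n in("top","side"):
    c=bot.get_calibration(n);R=cv2.Rodrigues(np.array(c["rvec"],float))[0];t=np.array(c["tvec"],float)
    C[n]=(c,R,t,-R.T@t,np.array([[c["fx"],0,c["cx"]],[0,c["fy"],c["cy"]],[0,0,1]]))
def ray(n,u,v,z):
    c,R,t,o,K=C[n];d=R.T@np.linalg.inv(K)@np.array([u,v,1.]);return o+d*(z-o[2])/d[2]
def proj(n,P):
    c,R,t,o,K=C[n];return cv2.projectPoints(np.atleast_2d(np.array(P,float)),c["rvec"],t,K,None)[0][:,0]
def cloud(n,d):
    c,R,t,o,K=C[n];v,u=np.mgrid[:480,:640];X=np.stack([(u-c["cx"])/c["fx"]*d,(v-c["cy"])/c["fy"]*d,d],-1);return (X-t)@R
def cam(n,tag):
    p,d=bot.read_camera(n);np.savez(f"pics/{n}{tag}.npz",p=p,d=d);cv2.imwrite(f"pics/{n}{tag}.png",p[:,:,::-1]);return p,d
def ld(n,tag):
    z=np.load(f"pics/{n}{tag}.npz");return z["p"],z["d"]
def crop(p,x0,y0,x1,y1,f,name):
    cv2.imwrite("pics/"+name,cv2.resize(np.ascontiguousarray(p[y0:y1,x0:x1,::-1]),None,fx=f,fy=f,interpolation=cv2.INTER_CUBIC))
E
python3 - <<'E'
from h import *
p,d=ld("top",0)
crop(p,180,215,285,280,7,"c1.png");crop(p,360,175,480,320,4,"c2.png")
q,e=ld("side",0)
crop(q,275,290,360,415,4.7,"c3.png");crop(q,270,160,410,250,5.5,"c4.png")
for n,p,d in(("top",p,d),("side",q,e)):
    W=cloud(n,d);m=(W[...,0]>.2)&(W[...,0]<.6)&(abs(W[...,1])<.4)&(abs(W[...,2])<.02);print(n,np.median(W[...,2][m]))
W=cloud("top",d)
print(W[250,231],W[287,440])
E
```

```text
top -0.0003135205522096624
side 0.00048797016665221536
[0.55289636 0.16945514 0.09451481] [ 0.46142935 -0.27375278  0.16314954]
```

View pics/c1.png

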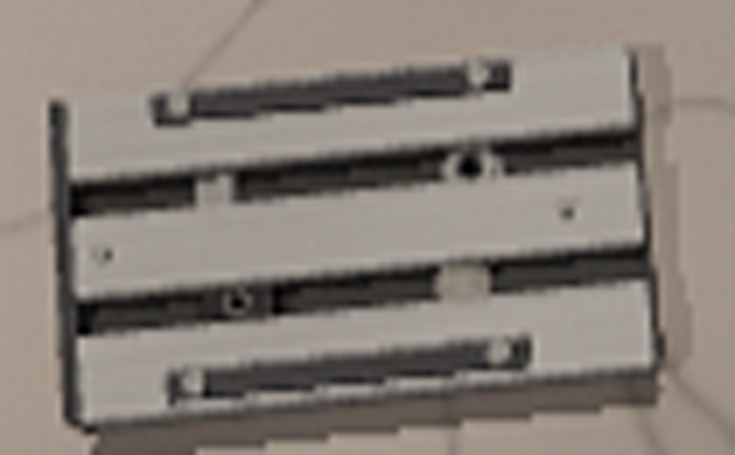

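View pics/c2.png

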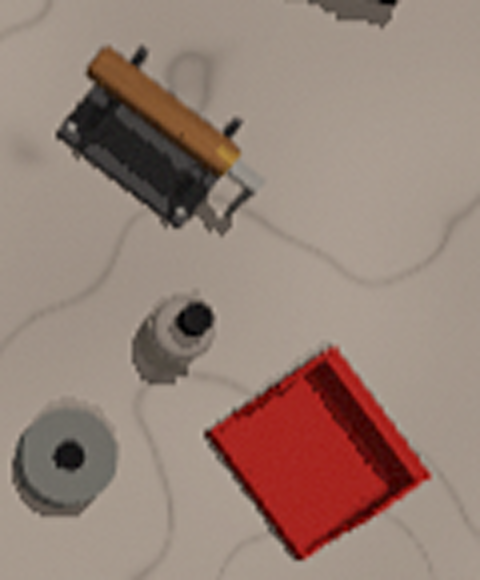

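View pics/c3.png

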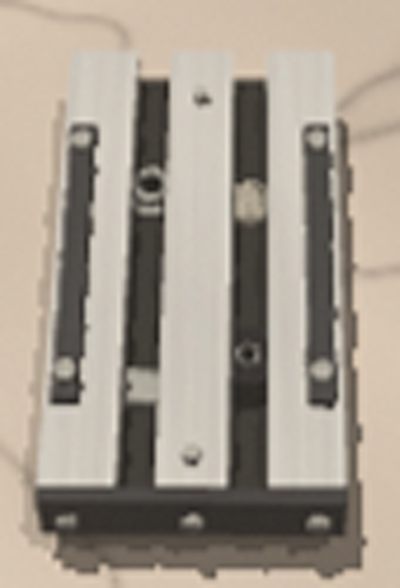

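View pics/c4.png

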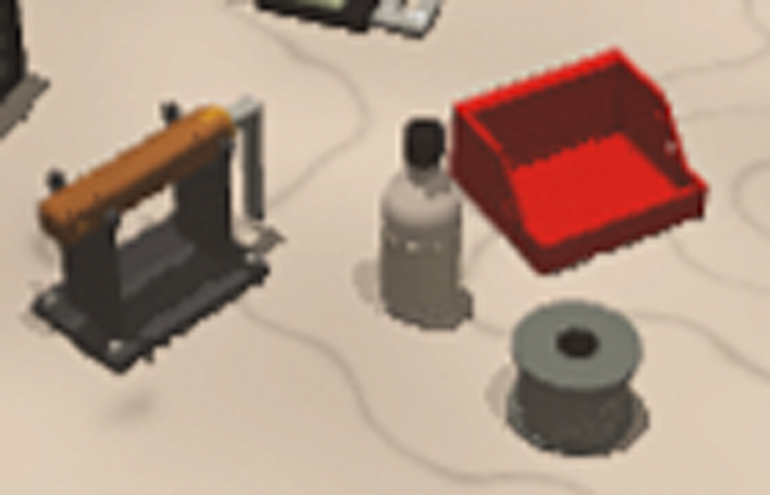

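Slot 2 (far) holds the bright flange nut in front and the lug behind it. Slot 1 (near) holds the solder lump in front and the black T-nut behind it. The bin stands upright with its low front toward the robot. Next I'll measure.

```bash
python3 - <<'E'
from h import *
p,d=ld("top",0);W=cloud("top",d);q,e=ld("side",0);V=cloud("side",e)
def rect(W,box,zl,zh,mask=None):
    x0,y0,x1,y1=box;m=np.zeros(W.shape[:2],bool);m[y0:y1,x0:x1]=1
    m&=(W[...,2]>zl)&(W[...,2]<zh)
    if mask is not None:m&=mask
    P=W[m];r=cv2.minAreaRect((P[:,:2]*1000).astype(np.float32));return P,r
for nm,WW,b in(("plate top",W,(180,212,285,285)),("plate side",V,(275,290,360,415))):
    P,r=rect(WW,b,.044,.056);print(nm,len(P),np.median(P[:,2]),r)
# can,bottle,reel top
for nm,b,zl,zh in(("can",(262,155,302,205),.108,.125),("reel",(355,270,395,305),.033,.047),("bottle",(390,245,418,270),.09,.11)):
    P,r=rect(W,b,zl,zh);c,rad=cv2.minEnclosingCircle((P[:,:2]*1000).astype(np.float32));print(nm,len(P),P.mean(0),c,rad)
pi=p.astype(int);red=(pi[...,0]>90)&(pi[...,0]>2*pi[...,1])
P,r=rect(W,(400,250,480,325),.0,.05,red);print("bin all",r)
P,r=rect(W,(400,250,480,325),.039,.05,red);print("bin back",len(P),np.median(P[:,2]),r)
qi=q.astype(int);red=(qi[...,0]>70)&(qi[...,0]>2*qi[...,1])
P,r=rect(V,(345,160,410,215),-.005,.05,red);print("bin all side",r,cv2.boxPoints(r))
P,r=rect(V,(345,160,410,215),.039,.05,red);print("bin back side",len(P),r)
# handle wood
for n,WW,im,b in(("top",W,pi,(370,175,440,240)),("side",V,qi,(270,170,325,225))):
    wood=(im[...,0]>im[...,2]*1.6)&(im[...,0]>60)
    P,r=rect(WW,b,.06,.09,wood);print("handle",n,len(P),P.mean(0),r)
    P,r=rect(WW,b,.078,.088,wood);print("  top only",len(P),P.mean(0) if len(P) else 0,r)
E
```

```text
plate top 2850 0.04976158198839187 ((566.8279418945312, 182.108642578125), (111.5003662109375, 196.78663635253906), 5.472131252288818)
plate side 4182 0.05044666153479174 ((564.742431640625, 182.66978454589844), (110.08355712890625, 197.81600952148438), 5.440906047821045)
can 538 [0.72444178 0.05688024 0.11459264] (725.06884765625, 56.61281967163086) 30.772205352783203
reel 460 [ 0.46962214 -0.16097938  0.03977576] (470.1217956542969, -161.03013610839844) 28.157854080200195
bottle 60 [ 0.54020099 -0.22579013  0.09903489] (540.7477416992188, -226.64308166503906) 9.1197509765625
bin all ((471.3694763183594, -308.5684814453125), (91.73049926757812, 84.489501953125), 33.72993850708008)
bin back 205 0.04377876415453149 ((481.03436279296875, -322.89202880859375), (91.43588256835938, 50.1815071105957), 34.40250778198242)
bin all side ((455.7272033691406, -315.822021484375), (127.70896911621094, 86.48060607910156), 34.57709884643555) [[ 378.61224 -316.45792]
 [ 427.69128 -387.66287]
 [ 532.84216 -315.18613]
 [ 483.76312 -243.98117]]
bin back side 147 ((478.7947692871094, -321.50897216796875), (94.029541015625, 49.11671447753906), 33.236366271972656)
handle top 354 [ 0.66434348 -0.21710835  0.08125797] ((665.0585327148438, -217.369140625), (100.05487823486328, 19.648571014404297), 49.389503479003906)
  top only 321 [ 0.6648613  -0.21734845  0.08177752] ((665.1796264648438, -217.22793579101562), (99.68281555175781, 19.648571014404297), 49.389503479003906)
handle side 339 [ 0.66329289 -0.21094996  0.07876323] ((660.43017578125, -216.06680297851562), (106.2953109741211, 22.810047149658203), 51.81343460083008)
  top only 227 [ 0.66424979 -0.21250706  0.0817359 ] ((661.6817016601562, -214.50860595703125), (102.29834747314453, 22.76927947998047), 51.81343460083008)
```

```bash
cat >> h.py <<'E'
def toP(P,c,yaw):  # world->plate frame
    P=np.asarray(P,float)[...,:2]-c[:2];return np.stack([P[...,0]*np.cos(yaw)+P[...,1]*np.sin(yaw),-P[...,0]*np.sin(yaw)+P[...,1]*np.cos(yaw)],-1)
def frP(x,y,c,yaw): return np.array([c[0]+x*np.cos(yaw)-y*np.sin(yaw),c[1]+x*np.sin(yaw)+y*np.cos(yaw)])
E
python3 - <<'E'
from h import *
yaw=np.radians(5.45);c0=np.array([.5658,.1824])
for n,b in(("top",(180,212,285,285)),("side",(275,290,360,415))):
    p,d=ld(n,0);W=cloud(n,d);m=np.zeros((480,640),bool);m[b[1]:b[3],b[0]:b[2]]=1
    g=p.max(-1).astype(int)
    m2=m&(abs(W[...,2]-.05)<.005)
    L=toP(W,c0,yaw)*1000
    # open edge : per x-bin min of y ; side edges per y-bin; bright only vs all
    for lab,mm in(("all",m2),("bright",m2&(g>120))):
        x=L[...,0][mm];y=L[...,1][mm]
        lo=[y[(x>a)&(x<a+4)].min() for a in(-50,-40,-8,-4,0,4,34,44)]
        hi=[y[(x>a)&(x<a+4)].max() for a in(-50,-8,-4,0,4,44)]
        xl=[x[(y>a)&(y<a+4)].min() for a in range(-80,80,20)]
        xh=[x[(y>a)&(y<a+4)].max() for a in range(-80,80,20)]
        print(n,lab,"lo",np.round(lo,1),"hi",np.round(hi,1),"xl",np.round(xl,1),"xh",np.round(xh,1))
    # slots: points well below the top
    s=m&(W[...,2]<.043)&(W[...,2]>.026)
    x=L[...,0][s];y=L[...,1][s]
    for sgn in(-1,1):
        k=(abs(x-20*sgn)<12)&(abs(y)<90);f=np.polyfit(y[k],x[k],1);print(n,"slot",sgn,k.sum(),"mid x at y=0",f[1],"slope deg",np.degrees(f[0]), "yrange",y[k].min(),y[k].max())
pix={"top":dict(fnut=(247.1,238.6),lug=(210.6,242.1),lump=(246.1,255),tnut=(214,257.9)),
"side":dict(fnut=(275+150/4.7,290+190/4.7),lug=(275+142/4.7,290+386/4.7),lump=(275+250/4.7,290+200/4.7),tnut=(275+248/4.7,290+352/4.7))}
for n in pix:
    for k,(u,v) in pix[n].items():
        z=.047 if k=="tnut" else .038;print(n,k,np.round(toP(ray(n,u,v,z),c0,yaw)*1000,1))
# bin side profile
p,d=ld("side",0);W=cloud("side",d);pi=p.astype(int);red=(pi[...,0]>60)&(pi[...,0]>2*pi[...,1])
m=red.copy();m[:]=0;m[160:215,345:410]=red[160:215,345:410]
B=toP(W[m],np.array([.4714,-.3086]),np.radians(-56.2))*1000;z=W[m][:,2]*1000
for a in range(-46,46,6):
    k=(B[:,0]>=a)&(B[:,0]<a+6);print(a,[ (round(z[k&s].max(),0) if (k&s).any() else None) for s in(B[:,1]<-38,B[:,1]>38)])
E
```

```text
top all lo [-96.5 -97.5 -97.7 -98.1 -98.4 -96.4 -98.5 -97.7] hi [96.2 96.7 96.1 96.6 96.3 95.9] xl [-54.  -53.9 -54.3 -53.9 -52.8 -52.4 -53.4 -53.2] xh [54.5 56.8 55.6 55.4 55.1 54.6 53.8 56.7]
top bright lo [-96.5 -97.5 -97.7 -98.1 -96.4 -96.4 -96.7 -97.7] hi [88.5 89.8 89.  89.2 90.1 89.5] xl [-54.  -53.9 -54.3 -53.9 -52.8 -52.4 -53.4 -53.2] xh [54.5 56.8 55.6 55.4 55.1 54.6 53.8 56.7]
top slot -1 358 mid x at y=0 -16.280357985156858 slope deg 0.09344240203850546 yrange -89.8731915031775 89.96033003495182
top slot 1 386 mid x at y=0 24.116904271066385 slope deg 0.11383603239586229 yrange -89.4209275228305 89.43569836594651
side all lo [-95.9 -96.1 -95.6 -95.8 -97.3 -98.5 -97.8 -97.7] hi [98.5 98.8 98.6 98.6 98.8 98.3] xl [-54.9 -54.5 -55.9 -55.4 -54.9 -54.3 -55.6 -55.2] xh [53.6 52.1 52.8 53.4 53.7 52.5 52.6 52.8]
side bright lo [-95.9 -96.1 -95.6 -95.8 -97.3 -98.5 -97.8 -97.7] hi [92.6 94.  93.5 93.2 93.4 93.5] xl [-54.9 -54.5 -55.9 -55.4 -54.9 -54.3 -55.6 -55.2] xh [53.6 52.1 52.8 53.4 53.7 52.5 52.6 52.8]
side slot -1 577 mid x at y=0 -21.345261252856016 slope deg -0.26985614348
[... 263 characters left out ...]
ide fnut [ 17.7 -36.2]
side lug [17.5 49. ]
side lump [-22.5 -31.7]
side tnut [-22.1  39.7]
-46 [np.float64(20.0), np.float64(21.0)]
-40 [np.float64(19.0), np.float64(20.0)]
-34 [np.float64(20.0), np.float64(21.0)]
-28 [np.float64(25.0), np.float64(23.0)]
-22 [np.float64(31.0), np.float64(32.0)]
-16 [np.float64(40.0), np.float64(35.0)]
-10 [np.float64(43.0), np.float64(43.0)]
-4 [np.float64(45.0), np.float64(44.0)]
2 [np.float64(43.0), np.float64(46.0)]
8 [np.float64(43.0), np.float64(45.0)]
14 [np.float64(46.0), np.float64(45.0)]
20 [np.float64(46.0), np.float64(46.0)]
26 [np.float64(44.0), np.float64(47.0)]
32 [np.float64(47.0), np.float64(47.0)]
38 [np.float64(43.0), None]
44 [None, None]
```

```bash
cat >> h.py <<'E'
def plan(x,y,z,yawdeg,flip=0):
    "print dp(cm), rot needed from present pose; yaw = world angle of tool y"
    s=bot.read_state();R0=Ro.from_rotvec(s["tcp_rot"]).as_matrix();yw=np.radians(yawdeg+180*flip)
    ty=np.array([np.cos(yw),np.sin(yw),0]);tx=np.array([0,0,-1.]);R1=np.stack([tx,ty,np.cross(tx,ty)],1)
    dp=R0.T@(np.array([x,y,z])-s["tool_pos"])*100;rv=Ro.from_matrix(R0.T@R1).as_rotvec()
    print("t",round(float(s["time"]),2),"pos",np.round(s["tool_pos"],4),"yawY",np.round(np.degrees(np.arctan2(R0[1,1],R0[0,1])),1),"q",np.round(s["q"],2),"w",round(float(s["width"]),3),"F",np.round(s["wrist_force"],1))
    print(" dp",np.round(dp,2),"rot",np.round(rv,3), "deg",np.round(np.degrees(np.linalg.norm(rv)),1), "toolaxes y,z world",np.round(R0[:,1],3),np.round(R0[:,2],3))
E
python3 - <<'E'
from h import *
plan(.491,-.3387,.2,-56.3);plan(.491,-.3387,.2,-56.3,1)
E
```

```text
t 0.1 pos [0.2493 0.6266 0.2441] yawY 68.3 q [ 1.16  0.26  1.61 -0.    1.27 -0.04] w 1.002 F [0.  0.3 1. ]
 dp [  4.57 -80.74  58.15] rot [2.175e+00 2.000e-03 1.000e-03] deg 124.6 toolaxes y,z world [ 0.37   0.929 -0.002] [ 0.929 -0.37  -0.   ]
t 0.1 pos [0.2493 0.6266 0.2441] yawY 68.3 q [ 1.16  0.26  1.61 -0.    1.27 -0.04] w 1.002 F [0.  0.3 1. ]
 dp [  4.57 -80.74  58.15] rot [-0.967 -0.001  0.002] deg 55.4 toolaxes y,z world [ 0.37   0.929 -0.002] [ 0.929 -0.37  -0.   ]
```

```bash
python3 -m creep '[{"grip":5,"dp":[0,-12,16],"rotation":[0.62,0,0]},{"grip":5,"dp":[0,-12,16],"rotation":[0.62,0,0]},{"grip":5,"dp":[0,-12,16],"rotation":[0.62,0,0]},{"grip":5,"dp":[0,-12,16],"rotation":[0.62,0,0]},{"grip":5,"dp":[0,-12,16],"rotation":[0.62,0,0]}]' 40; python3 -c "
from h import *
plan(.491,-.3387,.2,-56.3);plan(.52,.15,.24,-30)"
```

```text
time: 0.52
tool_pos: [0.3546, 0.4538, 0.2446]
tcp_rot: [0.782, 1.425, -0.784]
wrist_force: [-0.3, -0.1, -0.3]
width: 0.585
t 0.52 pos [0.3546 0.4538 0.2446] yawY 32.4 q [ 0.86  0.08  1.82 -0.    1.24  0.3 ] w 0.585 F [-0.3 -0.1 -0.3]
 dp [  4.58 -30.96  74.21] rot [1.548 0.002 0.   ] deg 88.7 toolaxes y,z world [ 0.844  0.536 -0.001] [ 0.536 -0.844  0.001]
t 0.52 pos [0.3546 0.4538 0.2446] yawY 32.4 q [ 0.86  0.08  1.82 -0.    1.24  0.3 ] w 0.585 F [-0.3 -0.1 -0.3]
 dp [ 0.5  -2.32 34.51] rot [1.089 0.002 0.   ] deg 62.4 toolaxes y,z world [ 0.844  0.536 -0.001] [ 0.536 -0.844  0.001]
```

```bash
python3 -m creep '[{"grip":5,"dp":[0,0.5,20],"rotation":[0.62,0,0]},{"grip":5,"dp":[0,0.5,20],"rotation":[0.62,0,0]},{"grip":5,"dp":[0,0.5,20],"rotation":[0.62,0,0]},{"grip":5,"dp":[0,0.5,20],"rotation":[0.62,0,0]},{"grip":5,"dp":[0,0.5,20],"rotation":[0.62,0,0]}]'; python3 -c "
from h import *
plan(.491,-.3387,.15,-56.3)"
```

```text
time: 0.93
tool_pos: [0.4672, 0.2883, 0.2449]
tcp_rot: [1.249, 1.182, -1.25]
wrist_force: [0.8, 0.5, -0.1]
width: 0.584
t 0.93 pos [0.4672 0.2883 0.2449] yawY -3.1 q [ 0.51  0.03  1.87 -0.    1.24  0.56] w 0.584 F [ 0.8  0.5 -0.1]
 dp [ 9.55  5.82 62.47] rot [ 0.928  0.001 -0.   ] deg 53.2 toolaxes y,z world [ 0.998 -0.055 -0.   ] [-0.055 -0.998  0.001]
```

```bash
python3 -m creep '[{"grip":5,"dp":[3,6,18],"rotation":[0.62,0,0]},{"grip":5,"dp":[3,6,18],"rotation":[0.62,0,0]},{"grip":5,"dp":[3,6,18],"rotation":[0.62,0,0]},{"grip":5,"dp":[3,6,18],"rotation":[0.62,0,0]},{"grip":5,"dp":[3,6,18],"rotation":[0.62,0,0]}]'; python3 -c "
from h import *
plan(.491,-.3387,.15,-56.3)"
```

```text
time: 1.35
tool_pos: [0.5175, 0.1047, 0.2141]
tcp_rot: [1.685, 0.809, -1.689]
wrist_force: [1.2, 0.6, 0.6]
width: 0.584
t 1.35 pos [0.5175 0.1047 0.2141] yawY -38.7 q [ 0.15  0.01  1.95 -0.    1.18  0.83] w 0.584 F [1.2 0.6 0.6]
 dp [ 6.48 25.67 36.24] rot [ 0.307  0.002 -0.   ] deg 17.6 toolaxes y,z world [ 0.78  -0.626 -0.   ] [-0.626 -0.78   0.002]
```

```bash
python3 -m creep '[{"grip":5,"dp":[3,12,17],"rotation":[0.307,0,0]},{"grip":5,"dp":[3,12,17],"rotation":[0.307,0,0]},{"grip":5,"dp":[3,12,17],"rotation":[0.307,0,0]},{"grip":5,"dp":[3,12,17],"rotation":[0.307,0,0]},{"grip":5,"dp":[3,12,17],"rotation":[0.307,0,0]}]'; python3 -c "
from h import *
plan(.491,-.3387,.15,-56.3)"
```

```text
time: 1.77
tool_pos: [0.5058, -0.0994, 0.185]
tcp_rot: [1.882, 0.578, -1.882]
wrist_force: [0.9, -0.0, -0.1]
width: 0.585
t 1.77 pos [ 0.5058 -0.0994  0.185 ] yawY -55.9 q [-0.24  0.01  2.01  0.    1.13  0.73] w 0.585 F [ 0.9 -0.  -0.1]
 dp [ 3.5  18.98 14.66] rot [0.008 0.    0.   ] deg 0.4 toolaxes y,z world [ 0.561 -0.828 -0.   ] [-0.828 -0.561  0.   ]
```

```bash
python3 -m creep '[{"grip":5,"dp":[3.5,19,14.7],"rotation":[0,0,0]},{"grip":5,"dp":[3.5,19,14.7],"rotation":[0,0,0]},{"grip":5,"dp":[3.5,19,14.7],"rotation":[0,0,0]},{"grip":5,"dp":[3.5,19,14.7],"rotation":[0,0,0]},{"grip":5,"dp":[3.5,19,14.7],"rotation":[0,0,0]}]';python3 -m creep '[{"grip":5,"dp":[0,2,1],"rotation":[0,0,0]},{"grip":5,"dp":[0,3.2,2.2],"rotation":[0,0,0]},{"grip":5,"dp":[0,3.2,2.2],"rotation":[0,0,0]}]'; python3 - <<'E'
from h import *
plan(.491,-.3387,.15,-56.3)
p,d=cam("top",1);crop(p,390,240,500,350,5,"b1.png")
q,d=cam("side",1);crop(q,320,110,440,220,5,"b2.png")
E
```

```text
time: 2.18
tool_pos: [0.4929, -0.3051, 0.1548]
tcp_rot: [1.882, 0.578, -1.883]
wrist_force: [0.2, -0.2, -0.4]
width: 0.583
time: 2.43
tool_pos: [0.4926, -0.3455, 0.1548]
tcp_rot: [1.883, 0.574, -1.885]
wrist_force: [-0.1, -1.0, 0.7]
width: 0.589
t 2.43 pos [ 0.4926 -0.3455  0.1548] yawY -56.1 q [-0.65  0.2   1.86 -0.    1.09  0.33] w 0.589 F [-0.1 -1.   0.7]
 dp [ 0.48 -0.66 -0.25] rot [ 0.004  0.001 -0.   ] deg 0.3 toolaxes y,z world [ 0.558 -0.83   0.   ] [-0.83  -0.558  0.001]
```

View pics/b1.png

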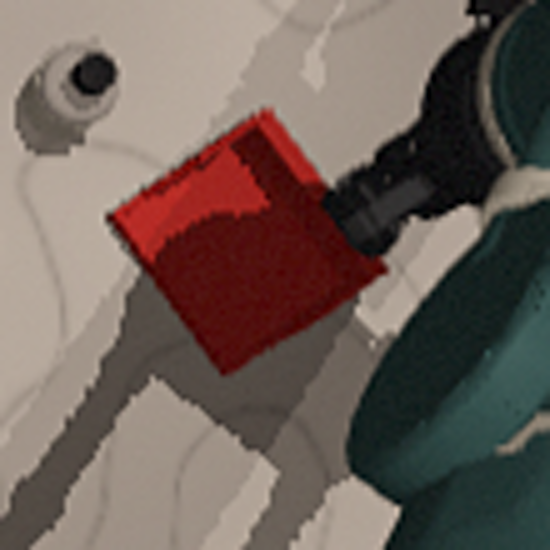

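View pics/b2.png

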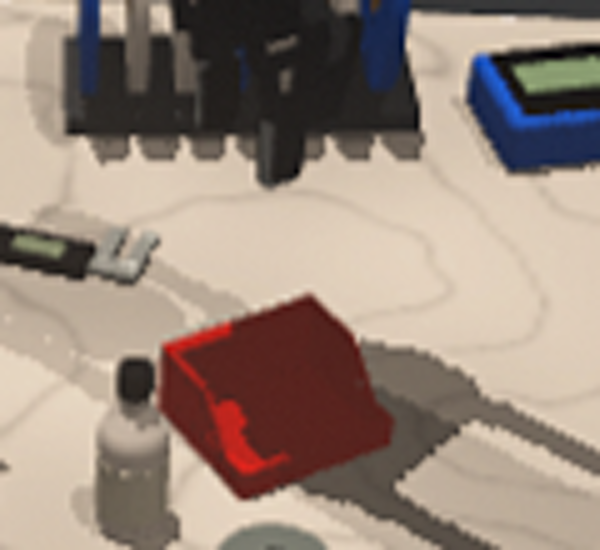

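The top view shows the gripper at about (462,280) over the bin's back wall, and the bin hasn't moved. I'll correct 7 mm and descend.

```bash
python3 -m creep '[{"grip":5,"dp":[1,-0.65,-0.25],"rotation":[0,0,0]},{"grip":5,"dp":[5,-0.65,-0.25],"rotation":[0,0,0]},{"grip":5,"dp":[8,-0.65,-0.25],"rotation":[0,0,0]},{"grip":5,"dp":[8,-0.65,-0.25],"rotation":[0,0,0]},{"grip":5,"dp":[8,-0.65,-0.25],"rotation":[0,0,0]}]'; python3 - <<'E'
from h import *
plan(.491,-.3387,.025,-56.3)
p,d=cam("side",2);crop(p,340,130,420,210,7,"b3.png")
E
```

```text
time: 2.95
tool_pos: [0.49, -0.3322, 0.073]
tcp_rot: [1.879, 0.585, -1.886]
wrist_force: [-0.1, -0.4, 0.1]
width: 0.59
t 2.95 pos [ 0.49   -0.3322  0.073 ] yawY -55.8 q [-0.64  0.28  1.93  0.    0.94  0.34] w 0.59 F [-0.1 -0.4  0.1]
 dp [4.8  0.62 0.28] rot [0.009 0.002 0.006] deg 0.6 toolaxes y,z world [ 0.563 -0.827 -0.006] [-0.827 -0.563  0.002]
```

View pics/b3.png

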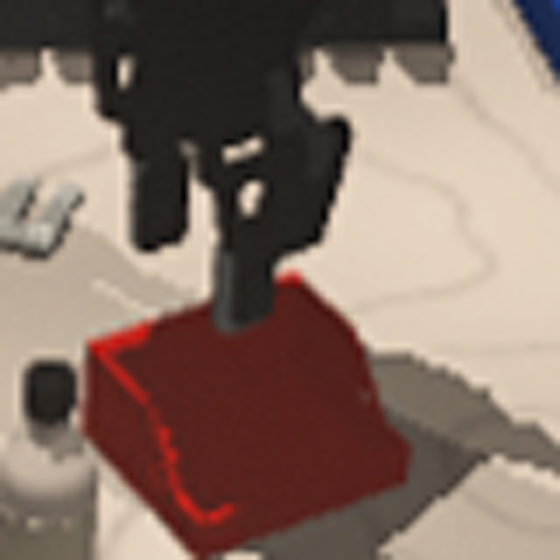

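```bash
python3 - <<'E'
from h import *
plan(.491,-.3387,.025,-56.3)
E
```

```text
t 3.0 pos [ 0.4918 -0.3338  0.0754] yawY -55.8 q [-0.64  0.27  1.93  0.    0.94  0.34] w 0.583 F [0.9 0.3 0.4]
 dp [5.04 0.37 0.34] rot [0.009 0.    0.002] deg 0.5 toolaxes y,z world [ 0.562 -0.827 -0.002] [-0.827 -0.562  0.   ]
```

```bash
python3 -m creep '[{"grip":5,"dp":[0,0.4,0.3],"rotation":[0.009,0,0]},{"grip":5,"dp":[1.5,0.4,0.3],"rotation":[0.009,0,0]},{"grip":5,"dp":[3.4,0.4,0.3],"rotation":[0.009,0,0]},{"grip":5,"dp":[5,0.4,0.3],"rotation":[0.009,0,0]},{"grip":5,"dp":[5,0.4,0.3],"rotation":[0.009,0,0]}]'; python3 - <<'E'
from h import *
plan(.491,-.3387,.025,-56.3)
p,d=cam("side",3);crop(p,340,130,420,210,7,"b4.png")
plan(.491,-.3387,.025,-56.3)
E
```

```text
time: 3.42
tool_pos: [0.4912, -0.3401, 0.0248]
tcp_rot: [1.887, 0.571, -1.889]
wrist_force: [-0.8, 1.2, -1.5]
width: 0.583
t 3.42 pos [ 0.4912 -0.3401  0.0248] yawY -56.4 q [-0.65  0.35  1.95 -0.    0.85  0.34] w 0.583 F [-0.8  1.2 -1.5]
 dp [-0.01 -0.13 -0.06] rot [-0.002  0.001  0.001] deg 0.1 toolaxes y,z world [ 0.554 -0.833 -0.001] [-0.833 -0.554  0.001]
t 3.47 pos [ 0.4918 -0.3405  0.026 ] yawY -56.4 q [-0.65  0.34  1.95 -0.    0.85  0.34] w 0.586 F [ 0.3 -0.4  0.4]
 dp [ 0.1  -0.19 -0.04] rot [-0.002  0.     0.   ] deg 0.1 toolaxes y,z world [ 0.554 -0.833 -0.   ] [-0.833 -0.554  0.   ]
```

View pics/b4.png

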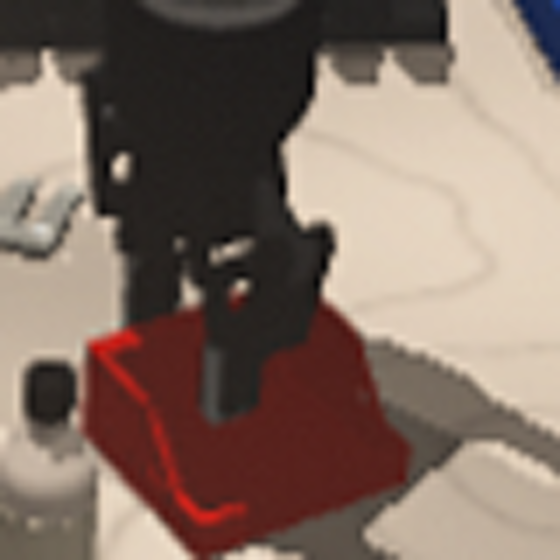

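One finger is inside the bin and the other is behind the back wall. I'll close.

```bash
python3 -m creep '[{"grip":0.5,"dp":[0,0,0],"rotation":[0,0,0]},{"grip":0.5,"dp":[0,0,0],"rotation":[0,0,0]},{"grip":0.5,"dp":[0,0,0],"rotation":[0,0,0]},{"grip":0.5,"dp":[0,0,0],"rotation":[0,0,0]},{"grip":0.5,"dp":[0,0,0],"rotation":[0,0,0]}]' 50; python3 -m creep '[{"grip":0.5,"dp":[0,0,0],"rotation":[0,0,0]},{"grip":0.5,"dp":[-1,0,0],"rotation":[0,0,0]},{"grip":0.5,"dp":[-4,0,0],"rotation":[0,0,0]},{"grip":0.5,"dp":[-8,0,0],"rotation":[0,0,0]},{"grip":0.5,"dp":[-12,0,0],"rotation":[0,0,0]}]'; python3 - <<'E'
from h import *
plan(.582,.012,.15,-84.55)
p,d=cam("side",4);crop(p,300,90,440,210,5,"b5.png")
E
```

```text
time: 3.88
tool_pos: [0.4929, -0.3413, 0.0275]
tcp_rot: [1.889, 0.567, -1.885]
wrist_force: [0.3, 0.9, 6.6]
width: 0.107
time: 4.3
tool_pos: [0.4901, -0.3393, 0.1455]
tcp_rot: [1.886, 0.574, -1.891]
wrist_force: [1.4, -0.6, -1.0]
width: 0.113
t 4.3 pos [ 0.4901 -0.3393  0.1455] yawY -56.4 q [-0.65  0.2   1.87 -0.    1.07  0.34] w 0.113 F [ 1.4 -0.6 -1. ]
 dp [ -0.4  -24.17 -27.1 ] rot [0.492 0.002 0.003] deg 28.2 toolaxes y,z world [ 0.554 -0.833 -0.004] [-0.833 -0.554  0.001]
```

View pics/b5.png

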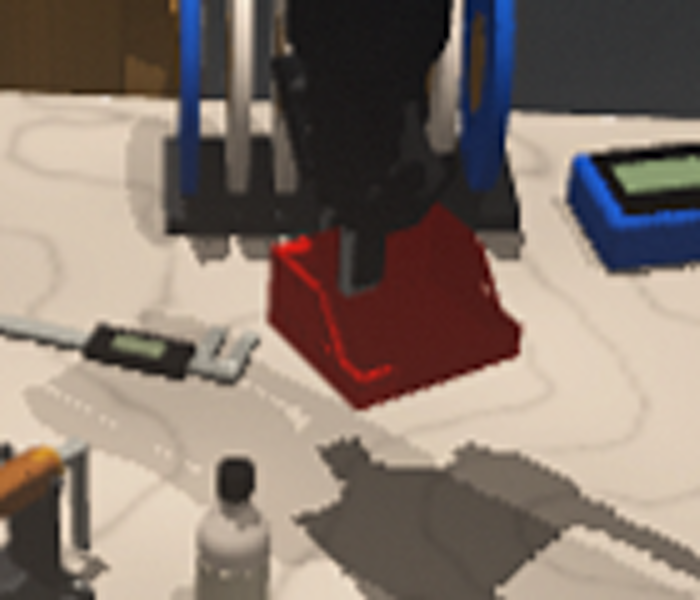

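The bin is held upright and clear of the bench.

```bash
python3 -m creep '[{"grip":0.5,"dp":[-3,0,0],"rotation":[0,0,0]},{"grip":0.5,"dp":[-4,-2,-2.5],"rotation":[0.05,0,0]},{"grip":0.5,"dp":[-4,-4,-5],"rotation":[0.15,0,0]},{"grip":0.5,"dp":[-4,-6.5,-8],"rotation":[0.25,0,0]},{"grip":0.5,"dp":[-4,-9,-11],"rotation":[0.3,0,0]}]';python3 - <<'E'
from h import *
plan(.5863,-.033,.175,-84.55)
E
```

```text
time: 4.77
tool_pos: [0.5336, -0.2037, 0.1864]
tcp_rot: [2.072, 0.292, -2.07]
wrist_force: [0.5, 1.1, -1.8]
width: 0.109
t 4.77 pos [ 0.5336 -0.2037  0.1864] yawY -73.9 q [-0.41  0.11  1.89 -0.    1.13  0.88] w 0.109 F [ 0.5  1.1 -1.8]
 dp [  1.13 -14.94  -9.79] rot [ 0.185 -0.001 -0.001] deg 10.6 toolaxes y,z world [ 0.277 -0.961  0.001] [-0.961 -0.277 -0.001]
```

```bash
python3 -m creep '[{"grip":0.5,"dp":[0,-3,-2],"rotation":[0.05,0,0]},{"grip":0.5,"dp":[0,-6,-4],"rotation":[0.1,0,0]},{"grip":0.5,"dp":[0.5,-9,-6],"rotation":[0.15,0,0]},{"grip":0.5,"dp":[1,-12,-8],"rotation":[0.185,0,0]},{"grip":0.5,"dp":[1,-14.5,-9.5],"rotation":[0.185,0,0]}]';python3 -m creep '[{"grip":0.5,"dp":[0,0,0],"rotation":[0,0,0]}]';python3 - <<'E'
from h import *
plan(.5863,-.033,.03,-84.55)
p,d=cam("top",5);q,e=cam("side",5)
plan(.5863,-.033,.03,-84.55)
crop(p,180,150,400,310,3.6,"b6.png");crop(q,200,150,420,420,2.2,"b7.png")
E
```

```text
time: 5.18
tool_pos: [0.5832, -0.036, 0.1747]
tcp_rot: [2.169, 0.11, -2.171]
wrist_force: [-0.3, -1.2, -2.2]
width: 0.106
time: 5.27
tool_pos: [0.584, -0.0334, 0.1752]
tcp_rot: [2.168, 0.118, -2.168]
wrist_force: [0.4, 0.1, -0.7]
width: 0.105
t 5.27 pos [ 0.584  -0.0334  0.1752] yawY -83.9 q [-0.1   0.15  1.87  0.    1.12  1.36] w 0.105 F [ 0.4  0.1 -0.7]
 dp [14.52  0.02 -0.23] rot [ 0.011 -0.     0.003] deg 0.6 toolaxes y,z world [ 0.106 -0.994 -0.003] [-0.994 -0.106 -0.   ]
t 5.37 pos [ 0.5834 -0.0375  0.1754] yawY -84.0 q [-0.11  0.15  1.88 -0.    1.12  1.36] w 0.11 F [-0.6 -0.8 -2.2]
 dp [14.54 -0.42 -0.35] rot [ 0.01   0.001 -0.   ] deg 0.6 toolaxes y,z world [ 0.105 -0.995  0.   ] [-0.995 -0.105  0.001]
```

View pics/b6.png

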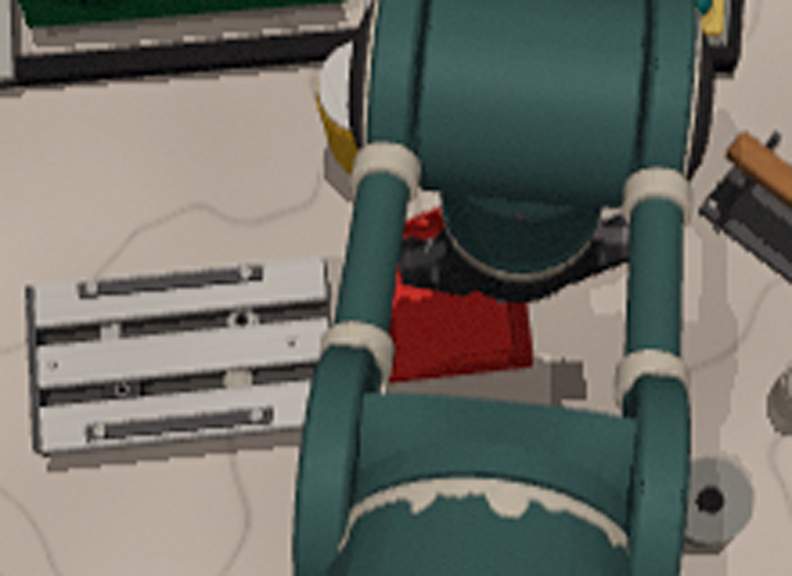

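View pics/b7.png

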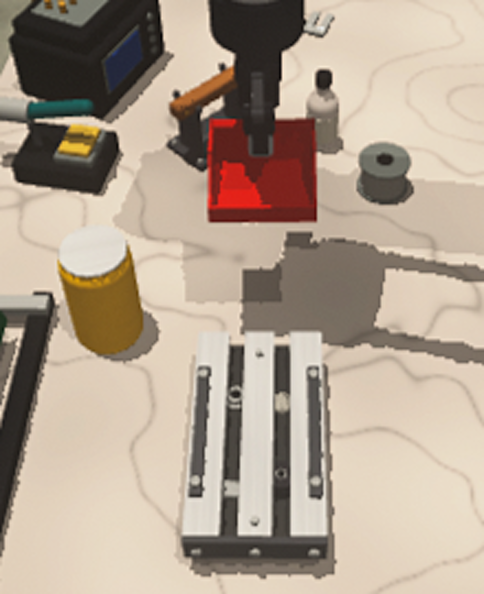

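The bin hangs upright and clear. The side view shows its front at crop (262,205), facing the plate. I'll measure its pose in the plate frame.

```bash
cat >> h.py <<'E'
PC=np.array([.5660,.1800]);PY=np.radians(5.45)
def binpose(n,d,p,box,zc):
    W=cloud(n,d);pi=p.astype(int);m=np.zeros((480,640),bool);x0,y0,x1,y1=box;m[y0:y1,x0:x1]=1
    m&=(pi[...,0]>60)&(pi[...,0]>2*pi[...,1])&(abs(W[...,2]-zc)<.035)
    L=toP(W[m],PC,PY)*1000;z=W[m][:,2]*1000
    r=cv2.minAreaRect(L.astype(np.float32));print(n,m.sum(),"rect",r,"z",np.percentile(z,[1,99]))
    f=L[(z<np.percentile(z,1)+18)];top=L[z>np.percentile(z,99)-6]
    print("  y front max",np.percentile(L[:,1],[95,99]),"x",np.percentile(L[:,0],[1,99]))
    return L,z
E
python3 - <<'E'
from h import *
p,d=ld("side",5)
L,z=binpose("side",d,p,(280,190,350,260),.17)
E
```

```text
side 2039 rect ((-4.558712005615234, -178.1369171142578), (92.11382293701172, 85.24424743652344), 0.4243347644805908) z [148.72293848 193.14097673]
  y front max [-137.43870731 -136.49341776] x [-50.19992985  40.29073167]
```

```bash
python3 -m creep '[{"grip":0.5,"dp":[4,0,-0.35],"rotation":[0.007,0,0]},{"grip":0.5,"dp":[8,0,-0.35],"rotation":[0.007,0,0]},{"grip":0.5,"dp":[11,0,-0.35],"rotation":[0.007,0,0]},{"grip":0.5,"dp":[13.5,0,-0.35],"rotation":[0.007,0,0]},{"grip":0.5,"dp":[14.5,0,-0.35],"rotation":[0.007,0,0]}]';python3 -m creep '[{"grip":0.5,"dp":[0,0,0],"rotation":[0,0,0]},{"grip":0.5,"dp":[0,-1,0],"rotation":[0,0,0]},{"grip":0.5,"dp":[0,-2.5,0],"rotation":[0,0,0]},{"grip":0.5,"dp":[0,-3,0],"rotation":[0,0,0]},{"grip":0.5,"dp":[0,-3,0],"rotation":[0,0,0]}]';python3 - <<'E'
from h import *
q,e=cam("side",6)
plan(.582,.012,.027,-84.55)
L,z=binpose("side",e,q,(270,200,370,330),.022)
crop(q,250,180,400,400,2.7,"b8.png")
E
```

```text
time: 5.78
tool_pos: [0.5831, -0.0395, 0.0269]
tcp_rot: [2.165, 0.102, -2.183]
wrist_force: [-20.7, 0.8, 57.7]
width: 0.108
time: 6.2
tool_pos: [0.5848, -0.0075, 0.0317]
tcp_rot: [2.174, 0.104, -2.17]
wrist_force: [-0.2, -0.1, -1.7]
width: 0.11
t 6.25 pos [ 0.5848 -0.008   0.0315] yawY -84.5 q [-0.06  0.31  1.97 -0.    0.85  1.42] w 0.106 F [ 0.6  1.  -0.5]
 dp [ 0.45 -2.02  0.09] rot [ 0.001 -0.002 -0.   ] deg 0.1 toolaxes y,z world [ 0.096 -0.995  0.   ] [-0.995 -0.096 -0.002]
side 1485 rect ((-2.224445343017578, -153.57217407226562), (94.13092041015625, 119.71044921875), 1.1568686962127686) z [ 5.15458432 50.70953396]
  y front max [-123.25217289  -96.30573189] x [-46.43240139  44.15616889]
```

View pics/b8.png

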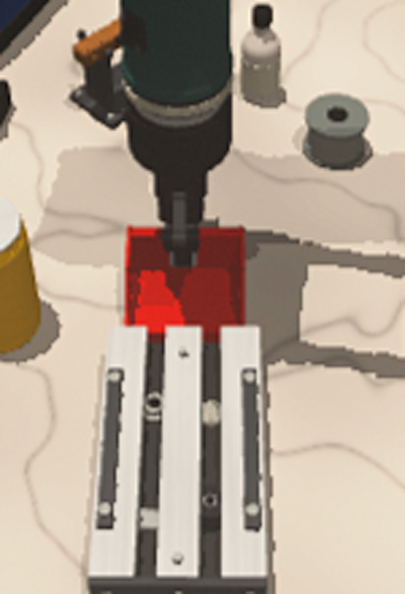

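The bin is lined up with the plate, about 4–5 mm above the bench with its front still outside the edge. I'll lower it gently, then slide it in.

```bash
python3 -m creep '[{"grip":0.5,"dp":[0.15,0,0],"rotation":[0,0,0]},{"grip":0.5,"dp":[0.3,0,0],"rotation":[0,0,0]},{"grip":0.5,"dp":[0.35,0,0],"rotation":[0,0,0]},{"grip":0.5,"dp":[0.35,0,0],"rotation":[0,0,0]}]';python3 - <<'E'
from h import *
q,e=cam("side",7)
plan(.582,.012,.027,-84.55)
W=cloud("side",e);pi=q.astype(int)
red=(pi[...,0]>60)&(pi[...,0]>2.5*pi[...,1])&(pi[...,0]>2.5*pi[...,2]);m=np.zeros_like(red);m[225:325,290:345]=red[225:325,290:345]
m&=(W[...,2]>-.01)&(W[...,2]<.06)
L=toP(W[m],PC,PY)*1000;z=W[m][:,2]*1000
print(np.percentile(z,[.5,2,50,99]),L.min(0),L.max(0))
k=z>38;print("top edges",L[k].min(0),L[k].max(0),np.percentile(z[k],90))
for a in(-35,-20,20,35):
    j=k&(abs(L[:,0]-a)<6)&(L[:,1]<-160);print(a,L[j][:,1].min(),L[j][:,1].max())
    j=(z<21)&(abs(L[:,0]-a)<6);print("   front",L[j][:,1].max(),z[j][L[j][:,1].argmax()])
E
```

```text
time: 6.58
tool_pos: [0.5843, -0.0087, 0.0272]
tcp_rot: [2.173, 0.103, -2.173]
wrist_force: [-0.2, -0.6, 0.2]
width: 0.111
t 6.63 pos [ 0.5843 -0.0087  0.0272] yawY -84.6 q [-0.06  0.32  1.98 -0.    0.84  1.42] w 0.109 F [-0.6 -1.3  0. ]
 dp [ 0.02 -2.08  0.03] rot [-0.001 -0.    -0.   ] deg 0.0 toolaxes y,z world [ 0.094 -0.996  0.   ] [-0.996 -0.094 -0.   ]
[ 0.64423669  1.24443544  4.8859978  46.25476662] [ -46.77460753 -193.57150119] [ 43.34508145 -96.36278033]
top edges [ -46.77460753 -193.57150119] [ 43.34508145 -96.36278033] 46.09324282257387
-35 -192.01301562243847 -181.9989912942342
   front -132.08095288395387 4.670169465115526
-20 -192.48433411163455 -183.03128952680228
   front -109.50811699338819 14.560443315691856
20 -189.02343294067248 -184.7699524278657
   front -109.35510116254933 14.695916828848807
35 -192.63839459035358 -183.81000522110062
   front -130.3143035520351 6.910543023483923
```

```bash
python3 -m creep '[{"grip":0.5,"dp":[0,-0.5,0],"rotation":[0,0,0]},{"grip":0.5,"dp":[0,-1.1,0],"rotation":[0,0,0]},{"grip":0.5,"dp":[0,-1.6,0],"rotation":[0,0,0]},{"grip":0.5,"dp":[0,-1.95,0],"rotation":[0,0,0]},{"grip":0.5,"dp":[0,-1.95,0],"rotation":[0,0,0]}]';python3 -m creep '[{"grip":0.5,"dp":[0.1,0,0],"rotation":[0,0,0]},{"grip":0.5,"dp":[0.1,0,0],"rotation":[0,0,0]}]'
cat >> h.py <<'E'
def binchk(tag):
    q,e=cam("side",tag);W=cloud("side",e);pi=q.astype(int)
    red=(pi[...,0]>60)&(pi[...,0]>2.5*pi[...,1])&(pi[...,0]>2.5*pi[...,2]);m=np.zeros_like(red);m[225:325,290:345]=red[225:325,290:345]
    m&=(W[...,2]>-.01)&(W[...,2]<.06)
    L=toP(W[m],PC,PY)*1000;z=W[m][:,2]*1000;k=z>38;print("bin top: min",L[k].min(0),"maxx",L[k].max(0)[0],"z",np.percentile(z,[1,99]))
    for a in(-35,-20,20,35):
        j=k&(abs(L[:,0]-a)<6)&(L[:,1]<-145);print(a,"back wall y",L[j][:,1].min(),L[j][:,1].max())
    return q
E
python3 - <<'E'
from h import *
q=binchk(8)
plan(.582,.012,.027,-84.55)
crop(q,250,180,400,400,2.7,"b9.png")
E
```

```text
time: 7.05
tool_pos: [0.5824, 0.0122, 0.0272]
tcp_rot: [2.173, 0.104, -2.172]
wrist_force: [-0.4, 1.3, 0.8]
width: 0.107
time: 7.22
tool_pos: [0.5825, 0.0121, 0.027]
tcp_rot: [2.174, 0.104, -2.173]
wrist_force: [-1.6, 2.4, 6.5]
width: 0.113
bin top: min [ -46.57939238 -171.42854682] maxx 43.91167234328686 z [ 1.07691548 46.06264149]
-35 back wall y -171.0262525691226 -162.59391205219643
-20 back wall y -171.4285468220181 -162.24399755104216
20 back wall y -170.77271268083692 -161.91648416025782
35 back wall y -169.20298050657647 -162.07778798574995
t 7.27 pos [0.5825 0.012  0.027 ] yawY -84.6 q [-0.02  0.32  1.98  0.    0.84  1.45] w 0.106 F [-1.7  2.9  6.7]
 dp [-0.   -0.    0.05] rot [-0.001 -0.     0.001] deg 0.1 toolaxes y,z world [ 0.094 -0.996 -0.001] [-0.996 -0.094 -0.   ]
```

View pics/b9.png

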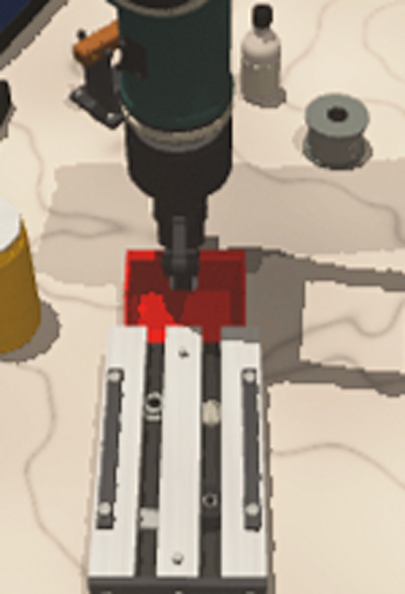

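The bin touches the bench with its front about 5–6 mm under the plate edge and is centred to within 1 mm. I'll release it.

```bash
python3 -m creep '[{"grip":3,"dp":[0,0,0],"rotation":[0,0,0]},{"grip":3,"dp":[0,0,0],"rotation":[0,0,0]},{"grip":3,"dp":[0,0,0],"rotation":[0,0,0]},{"grip":4,"dp":[0,0,0],"rotation":[0,0,0]},{"grip":4,"dp":[0,0,0],"rotation":[0,0,0]}]';python3 -m creep '[{"grip":4,"dp":[-1,0,0],"rotation":[0,0,0]},{"grip":4,"dp":[-4,0,0],"rotation":[0,0,0]},{"grip":4,"dp":[-8,0,0],"rotation":[0,0,0]},{"grip":4,"dp":[-12,0,0],"rotation":[0,0,0]},{"grip":4,"dp":[-15,0,0],"rotation":[0,0,0]}]';python3 - <<'E'
from h import *
binchk(9)
plan(.6619,-.221,.16,-40.6)
E
```

```text
time: 7.68
tool_pos: [0.5822, 0.011, 0.0257]
tcp_rot: [2.172, 0.103, -2.173]
wrist_force: [-0.5, 0.4, 0.3]
width: 0.471
time: 8.1
tool_pos: [0.5834, 0.011, 0.1801]
tcp_rot: [2.177, 0.103, -2.169]
wrist_force: [0.3, 0.1, 0.3]
width: 0.47
bin top: min [ -46.47061005 -171.97226648] maxx 43.95570362369518 z [ 1.1333423  46.26766893]
-35 back wall y -171.820451091524 -160.50355415248802
-20 back wall y -171.22529175235067 -162.93088875170955
20 back wall y -171.20227840987206 -161.74416907752018
35 back wall y -171.2205417194702 -162.38799868941314
t 8.15 pos [0.5873 0.0109 0.187 ] yawY -84.6 q [-0.02  0.13  1.87  0.    1.12  1.45] w 0.472 F [ 2.1 -0.4  4.1]
 dp [ 2.81 23.79 -5.2 ] rot [-0.767 -0.013 -0.007] deg 44.0 toolaxes y,z world [ 0.095 -0.996  0.002] [-0.995 -0.095 -0.014]
```

```bash
python3 -m creep '[{"grip":6,"dp":[0,4,-0.8],"rotation":[-0.12,0,0]},{"grip":6,"dp":[0,8,-1.6],"rotation":[-0.24,0,0]},{"grip":6,"dp":[0,12,-2.5],"rotation":[-0.36,0,0]},{"grip":6,"dp":[0,16,-3.5],"rotation":[-0.48,0,0]},{"grip":6,"dp":[0,20,-4.4],"rotation":[-0.6,0,0]}]';python3 - <<'E'
from h import *
plan(.6619,-.221,.16,-40.6)
E
```

```text
time: 8.57
tool_pos: [0.6455, -0.1856, 0.1768]
tcp_rot: [1.816, 0.663, -1.814]
wrist_force: [0.4, -0.1, 0.6]
width: 0.702
t 8.57 pos [ 0.6455 -0.1856  0.1768] yawY -49.8 q [-0.32  0.3   1.68  0.    1.15  0.55] w 0.702 F [ 0.4 -0.1  0.6]
 dp [1.68 3.76 1.03] rot [-0.161 -0.    -0.001] deg 9.2 toolaxes y,z world [ 0.645 -0.764  0.001] [-0.764 -0.645 -0.001]
```

```bash
python3 -m creep '[{"grip":6,"dp":[0.8,2,0.5],"rotation":[-0.08,0,0]},{"grip":6,"dp":[1.6,3.7,1],"rotation":[-0.16,0,0]},{"grip":6,"dp":[1.6,3.7,1],"rotation":[-0.16,0,0]},{"grip":6,"dp":[1.6,3.7,1],"rotation":[-0.16,0,0]}]';python3 - <<'E'
from h import *
p,d=cam("side",10);plan(.6619,-.221,.12,-40.6);p2,d=cam("top",10)
plan(.6619,-.221,.12,-40.6)
crop(p,250,120,370,240,5,"s1.png");crop(p2,340,150,460,270,5,"s2.png")
E
```

```text
time: 8.9
tool_pos: [0.6605, -0.2194, 0.1592]
tcp_rot: [1.716, 0.78, -1.718]
wrist_force: [-0.2, -0.0, 0.2]
width: 0.701
t 8.95 pos [ 0.6606 -0.2185  0.1597] yawY -41.2 q [-0.36  0.36  1.64  0.    1.14  0.36] w 0.703 F [-0.2  0.5 -0.5]
 dp [3.97 0.27 0.1 ] rot [-0.01   0.     0.001] deg 0.6 toolaxes y,z world [ 0.753 -0.658 -0.001] [-0.658 -0.753  0.   ]
t 9.0 pos [ 0.6608 -0.218   0.1602] yawY -41.1 q [-0.35  0.36  1.64  0.    1.14  0.36] w 0.696 F [-0.  -0.5  0.1]
 dp [4.02 0.29 0.16] rot [-0.008 -0.     0.001] deg 0.5 toolaxes y,z world [ 0.754 -0.657 -0.001] [-0.657 -0.754 -0.   ]
```

View pics/s1.png

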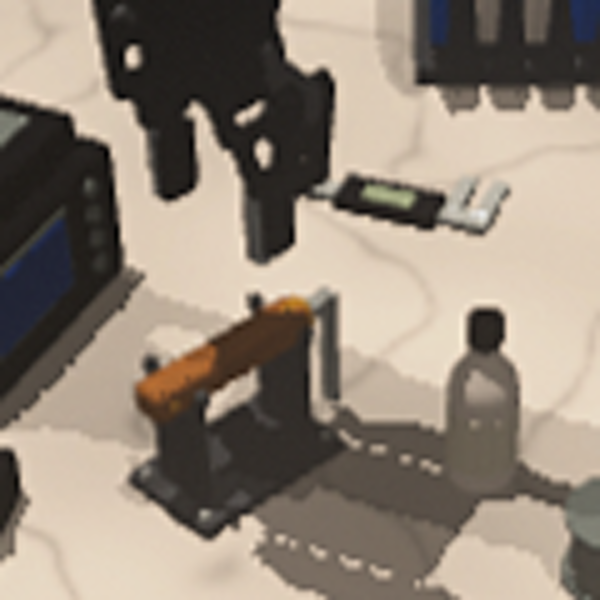

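View pics/s2.png

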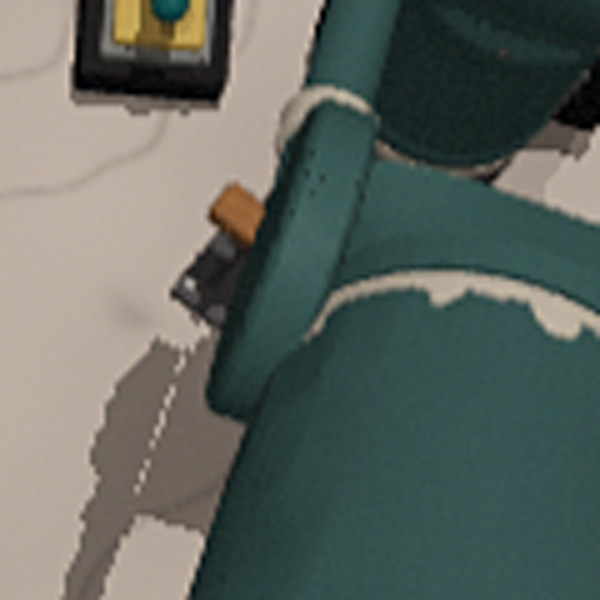

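```bash
python3 -m creep '[{"grip":6,"dp":[2,0.15,0.1],"rotation":[-0.003,0,0]},{"grip":6,"dp":[4.5,0.15,0.1],"rotation":[-0.003,0,0]},{"grip":6,"dp":[6.5,0.15,0.1],"rotation":[-0.003,0,0]},{"grip":6,"dp":[8.2,0.15,0.1],"rotation":[-0.003,0,0]},{"grip":6,"dp":[9.2,0.15,0.1],"rotation":[-0.003,0,0]}]';python3 - <<'E'
from h import *
p,d=cam("side",11);plan(.6605,-.2195,.068,-40.6)
crop(p,250,120,370,240,5,"s3.png")
E
```

```text
time: 9.42
tool_pos: [0.6602, -0.2184, 0.0663]
tcp_rot: [1.71, 0.786, -1.714]
wrist_force: [-0.1, -0.7, 0.5]
width: 0.699
t 9.47 pos [ 0.6594 -0.2182  0.0647] yawY -40.8 q [-0.36  0.45  1.7   0.    0.99  0.36] w 0.703 F [-0.1 -0.4 -0.9]
 dp [-0.33  0.17  0.02] rot [-0.004  0.002  0.005] deg 0.4 toolaxes y,z world [ 0.757 -0.653 -0.005] [-0.653 -0.757  0.002]
```

View pics/s3.png

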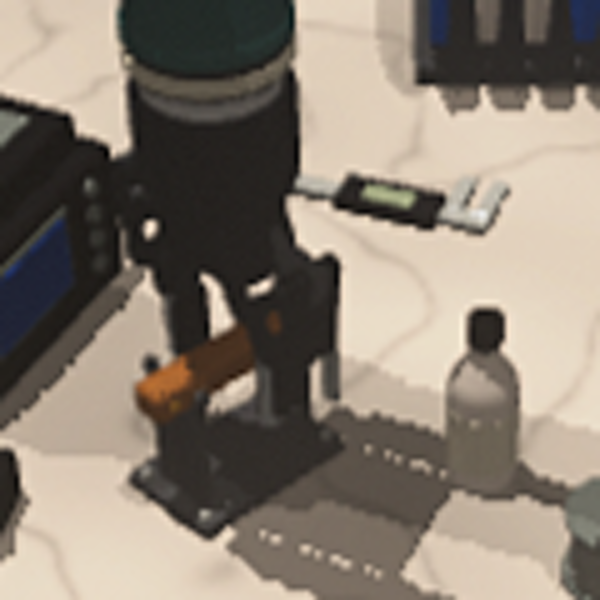

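The fingers straddle the handle between the forks. I'll close.

```bash
python3 -m creep '[{"grip":3,"dp":[0,0,0],"rotation":[0,0,0]},{"grip":1.5,"dp":[0,0,0],"rotation":[0,0,0]},{"grip":1.5,"dp":[0,0,0],"rotation":[0,0,0]},{"grip":1.5,"dp":[0,0,0],"rotation":[0,0,0]},{"grip":1.5,"dp":[0,0,0],"rotation":[0,0,0]}]' 80;python3 -m creep '[{"grip":1.5,"dp":[0,0,0],"rotation":[0,0,0]},{"grip":1.5,"dp":[0,0,0],"rotation":[0,0,0]}]';python3 - <<'E'
from h import *
p,d=cam("side",12);plan(.6605,-.2195,.068,-40.6)
E
```

```text
time: 9.88
tool_pos: [0.663, -0.2206, 0.0704]
tcp_rot: [1.714, 0.781, -1.709]
wrist_force: [-0.4, 1.9, 5.7]
width: 0.217
time: 10.05
tool_pos: [0.6629, -0.2206, 0.0704]
tcp_rot: [1.714, 0.781, -1.709]
wrist_force: [-0.5, 0.9, 5.8]
width: 0.216
t 10.1 pos [ 0.663  -0.2206  0.0704] yawY -40.9 q [-0.36  0.45  1.7   0.    0.99  0.36] w 0.218 F [-1.1  0.9  6. ]
 dp [ 0.24 -0.26  0.08] rot [-0.004 -0.002 -0.003] deg 0.3 toolaxes y,z world [ 0.756 -0.654  0.003] [-0.654 -0.756 -0.002]
```

```bash
python3 -m creep '[{"grip":1.5,"dp":[-1,0,0],"rotation":[0,0,0]},{"grip":1.5,"dp":[-3,0,0],"rotation":[0,0,0]},{"grip":1.5,"dp":[-6,0,0],"rotation":[0,0,0]},{"grip":1.5,"dp":[-9.5,0,0],"rotation":[0,0,0]},{"grip":1.5,"dp":[-12.5,0,0],"rotation":[0,0,0]}]';python3 - <<'E'
from h import *
p,d=cam("side",13);w=frP(.02,.136,PC,PY);print(w);plan(w[0],w[1],.19,5.45)
crop(p,250,80,370,240,4,"s4.png")
E
```

```text
time: 10.52
tool_pos: [0.6612, -0.2205, 0.1948]
tcp_rot: [1.712, 0.783, -1.712]
wrist_force: [0.4, 0.4, 0.1]
width: 0.216
[0.57299271 0.31728475]
t 10.57 pos [ 0.665  -0.222   0.2034] yawY -40.9 q [-0.36  0.33  1.6  -0.    1.2   0.36] w 0.221 F [ 2.4 -0.5  3.6]
 dp [  1.01 -42.26 -34.75] rot [-0.808  0.001 -0.012] deg 46.3 toolaxes y,z world [ 0.756 -0.654  0.011] [-0.654 -0.756 -0.004]
```

View pics/s4.png

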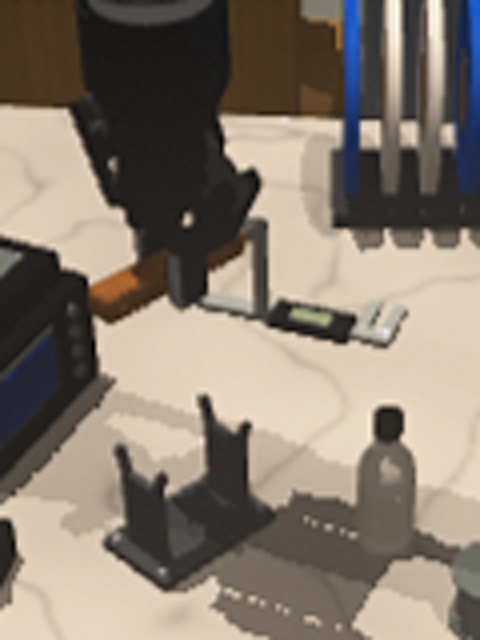

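```bash
python3 -m creep '[{"grip":1.5,"dp":[0,-2.5,-2],"rotation":[-0.1,0,0]},{"grip":1.5,"dp":[0,-5.5,-4.5],"rotation":[-0.2,0,0]},{"grip":1.5,"dp":[0,-8.5,-7],"rotation":[-0.3,0,0]},{"grip":1.5,"dp":[0,-11.5,-9.5],"rotation":[-0.4,0,0]},{"grip":1.5,"dp":[0,-14.5,-12],"rotation":[-0.5,0,0]}]';python3 - <<'E'
from h import *
w=frP(.02,.136,PC,PY);plan(w[0],w[1],.19,5.45)
E
```

```text
time: 10.98
tool_pos: [0.6296, -0.0336, 0.1932]
tcp_rot: [1.362, 1.103, -1.361]
wrist_force: [0.6, -0.2, -0.9]
width: 0.219
t 10.98 pos [ 0.6296 -0.0336  0.1932] yawY -12.0 q [-0.09  0.22  1.76 -0.    1.16  0.12] w 0.219 F [ 0.6 -0.2 -0.9]
 dp [  0.32 -12.82 -33.15] rot [-0.304  0.    -0.   ] deg 17.4 toolaxes y,z world [ 0.978 -0.208  0.   ] [-0.208 -0.978  0.   ]
```

```bash
python3 -m creep '[{"grip":1.5,"dp":[0,-1.5,-3.7],"rotation":[-0.1,0,0]},{"grip":1.5,"dp":[0,-3,-7.4],"rotation":[-0.2,0,0]},{"grip":1.5,"dp":[0,-4.5,-11.1],"rotation":[-0.3,0,0]},{"grip":1.5,"dp":[0,-6,-14.8],"rotation":[-0.3,0,0]},{"grip":1.5,"dp":[0,-7.3,-18.5],"rotation":[-0.304,0,0]}]';python3 - <<'E'
from h import *
w=frP(.02,.136,PC,PY);plan(w[0],w[1],.16,5.45)
E
```

```text
time: 11.4
tool_pos: [0.5971, 0.1631, 0.1933]
tcp_rot: [1.142, 1.251, -1.142]
wrist_force: [0.5, -0.0, -1.2]
width: 0.22
t 11.4 pos [0.5971 0.1631 0.1933] yawY 5.2 q [ 0.23  0.2   1.78 -0.    1.16  0.14] w 0.22 F [ 0.5 -0.  -1.2]
 dp [  3.32  -1.   -15.58] rot [-0.004  0.     0.   ] deg 0.2 toolaxes y,z world [ 0.996  0.091 -0.   ] [ 0.091 -0.996  0.   ]
```

```bash
python3 -m creep '[{"grip":1.5,"dp":[1,-0.3,-3.5],"rotation":[0,0,0]},{"grip":1.5,"dp":[2,-0.5,-7.5],"rotation":[0,0,0]},{"grip":1.5,"dp":[3,-0.7,-11],"rotation":[0,0,0]},{"grip":1.5,"dp":[4.5,-0.9,-14],"rotation":[0,0,0]},{"grip":1.5,"dp":[5.8,-1,-15.6],"rotation":[0,0,0]}]';python3 -m creep '[{"grip":1.5,"dp":[0,0,0],"rotation":[0,0,0]},{"grip":1.5,"dp":[0,0,0],"rotation":[0,0,0]}]';python3 - <<'E'
from h import *
p,d=cam("side",14);w=frP(.02,.136,PC,PY);plan(w[0],w[1],.0954,5.45);p2,d=cam("top",14);plan(w[0],w[1],.0954,5.45)
crop(p,265,270,365,420,4,"s5.png");crop(p2,170,200,290,290,6,"s6.png")
E
```

```text
time: 11.82
tool_pos: [0.5731, 0.3193, 0.1348]
tcp_rot: [1.142, 1.252, -1.139]
wrist_force: [0.4, 0.1, -1.5]
width: 0.219
time: 11.98
tool_pos: [0.5728, 0.3156, 0.1334]
tcp_rot: [1.138, 1.252, -1.143]
wrist_force: [0.0, -0.5, -1.5]
width: 0.22
t 12.03 pos [0.5738 0.3151 0.1345] yawY 5.2 q [ 0.46  0.31  1.75 -0.    1.08  0.37] w 0.219 F [ 0.2 -0.1 -1.4]
 dp [ 3.91 -0.06 -0.24] rot [-0.004  0.001  0.001] deg 0.2 toolaxes y,z world [ 0.996  0.091 -0.001] [ 0.091 -0.996  0.001]
t 12.08 pos [0.5745 0.3148 0.1353] yawY 5.2 q [ 0.46  0.31  1.75 -0.    1.08  0.37] w 0.216 F [-0.1  0.2 -0.5]
 dp [ 3.99 -0.13 -0.27] rot [-0.005  0.001 -0.   ] deg 0.3 toolaxes y,z world [0.996 0.09  0.   ] [ 0.09  -0.996  0.001]
```

View pics/s5.png

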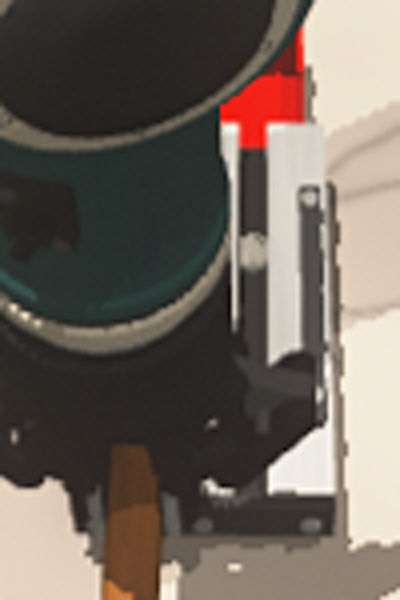

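View pics/s6.png

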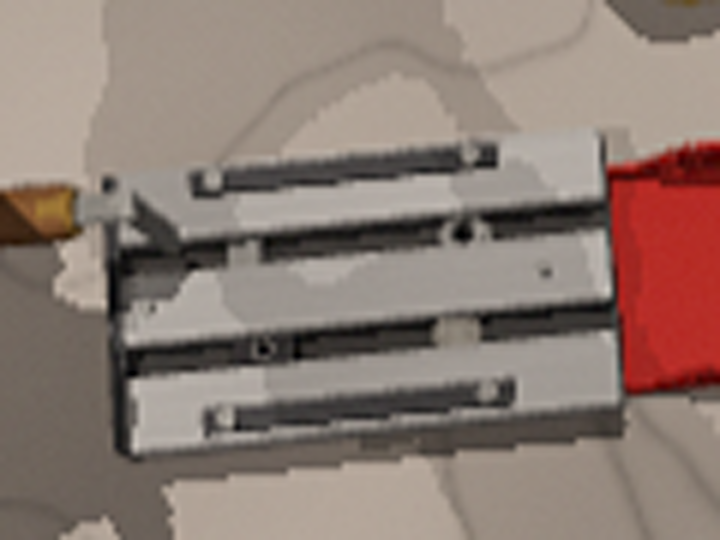

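The top view shows the blade clearly, with its lower edge at about (198,241), just above slot 2 behind the lug. I'll compare it with the neck edges in the same view.

```bash
cat >> h.py <<'E'
def blade(d,zlo,zhi,box,n="top"):
    W=cloud(n,d);m=np.zeros((480,640),bool);x0,y0,x1,y1=box;m[y0:y1,x0:x1]=1
    m&=(W[...,2]>zlo)&(W[...,2]<zhi);P=W[m];L=toP(P,PC,PY)*1000;return L,P[:,2]*1000
def neck(p,d,y0,y1,xs):
    "neck edges (plate x, mm) in top view from top-surface cloud, plate y range"
    W=cloud("top",d);L=toP(W,PC,PY)*1000;m=(abs(W[...,2]-.05)<.004)&(L[...,1]>y0)&(L[...,1]<y1)&(abs(L[...,0])<60)
    x=L[...,0][m];lo=x[x<xs].max() if (x<xs).any() else None;hi=x[x>xs].min();return lo,hi
E
python3 - <<'E'
from h import *
p,d=ld("top",14)
L,z=blade(d,.055,.14,(185,225,206,250))
o=np.argsort(z)
for i in o: print(np.round(L[i],1),round(z[i],1),end=";")
print()
p0,d0=ld("top",0)
W=cloud("top",d0);LL=toP(W,PC,PY)*1000;top=(abs(W[...,2]-.05)<.004)&(abs(LL[...,1])<90)
for a in range(-80,90,20):
    k=top&(abs(LL[...,1]-a)<10);x=LL[...,0][k]
    # central strip
    c=x[abs(x)<18];u=x[(x>21)&(x<36)];l=x[(x<-21)&(x>-36)]
    print(a,"near edges",round(l.max(),1),round(c.min(),1),round(c.max(),1),round(u.min(),1))
E
```

```text
[49.7 59.3] 55.1;[47.4 61.7] 55.5;[44.7 59.4] 55.8;[51.6 60.9] 58.0;[44.4 61.2] 58.3;[50.9 56. ] 58.8;[46.1 56.2] 59.2;[48.2 53.7] 59.4;[48.3 55.9] 59.8;[44.7 52.7] 64.3;[27.4 65.2] 74.1;[22.6 65.3] 74.5;[18.1 67.8] 74.9;[24.8 65.1] 75.1;[17.8 65.4] 75.3;[20.  65.1] 75.8;[17.7 69.3] 78.0;[26.3 66. ] 80.0;[23.6 65.7] 81.8;[18.4 65.4] 84.2;[20.5 65. ] 85.5;[17.8 68.6] 89.4;[19.8 66.2] 89.6;[26.7 65.8] 89.8;[17.4 66.2] 90.1;[24.  65.5] 91.5;[21.5 65.5] 92.2;[18.3 66.5] 97.5;[25. 66.] 98.2;[27.2 65.8] 98.7;[22.2 65.5] 100.8;[19.8 65.6] 101.1;[17.2 67.2] 103.8;[28. 66.] 106.2;[20.7 65.8] 108.4;[22.8 65.5] 109.2;[18.2 65.7] 109.5;[24.9 65.3] 109.9;[18.3 69.6] 111.4;[18.  67.4] 111.6;[19.4 66.3] 115.6;[25.5 65.3] 118.3;[20.9 65.4] 118.8;[18.4 67.1] 121.1;[18.  68.6] 123.8;[26.3 65.5] 125.5;[19.5 65.8] 125.9;[21.5 65.4] 127.1;[23.3 64.8] 129.0;[18.3 70. ] 134.6;[17.8 65.7] 134.7;[21.  78.2] 135.9;[21.9 65.1] 136.0;[17.7 67.5] 136.1;[23.4 80.1] 136.2;[22.3 69.4] 136.3;[26.2 64.8] 136.6;[25.3 77.8] 136.6;[18.4 75.9] 136.7;[27.4 79.5] 137.7;[24.7 75.3] 138.0;[24.5 73. ] 138.3;[17.6 71.2] 138.4;[19.1 64.6] 138.5;[26.8 74.9] 138.8;[19.9 73.1] 138.9;[17.7 73.2] 138.9;[22.3 75.1] 139.0;[26.  68.4] 139.2;[23.3 64.2] 139.2;[23.7 68.5] 139.4;[22.  72.8] 139.4;[23.5 66.2] 139.7;[19.9 75. ] 139.8;[24.8 79.1] 139.8;
-80 near edges -26.3 -11.5 14.1 27.3
-60 near edges -26.1 -12.6 14.0 27.2
-40 near edges -25.8 -11.9 14.0 27.9
-20 near edges -25.9 -12.5 14.5 27.6
0 near edges -26.0 -12.7 14.5 27.5
20 near edges -26.5 -16.8 14.1 26.6
40 near edges -21.0 -17.9 13.5 28.0
60 near edges -21.3 -16.6 14.0 27.9
80 near edges -25.7 -12.5 13.8 27.7
```

```bash
python3 -m creep '[{"grip":1.5,"dp":[0,-0.18,0],"rotation":[-0.003,0,0]},{"grip":1.5,"dp":[0.7,-0.18,0],"rotation":[-0.003,0,0]},{"grip":1.5,"dp":[1.4,-0.18,0],"rotation":[-0.003,0,0]},{"grip":1.5,"dp":[1.7,-0.18,0],"rotation":[-0.003,0,0]},{"grip":1.5,"dp":[1.7,-0.18,0],"rotation":[-0.003,0,0]}]';python3 - <<'E'
from h import *
p2,d=cam("top",15);plan(.5,.3,.0954,5.45)
crop(p2,170,200,290,290,6,"s7.png")
L,z=blade(d,.062,.12,(185,225,208,255))
k=L[:,1]<72
print(np.percentile(L[k],[2,98],axis=0),np.sort(z)[:8])
E
```

```text
time: 12.5
tool_pos: [0.5714, 0.3147, 0.1164]
tcp_rot: [1.138, 1.253, -1.143]
wrist_force: [-0.6, 0.3, -2.8]
width: 0.22
t 12.55 pos [0.5717 0.315  0.117 ] yawY 5.4 q [ 0.47  0.33  1.77 -0.    1.05  0.37] w 0.217 F [ 0.2  0.  -1.7]
 dp [ 2.17 -7.27  0.82] rot [-0.002  0.001  0.002] deg 0.1 toolaxes y,z world [ 0.996  0.093 -0.002] [ 0.093 -0.996  0.001]
[[14.59359794 62.02738541]
 [29.21753051 71.42028146]] [62.04849305 63.02751559 63.78686531 65.10060803 65.84217092 67.65627504
 67.9885656  74.09692923]
```

View pics/s7.png

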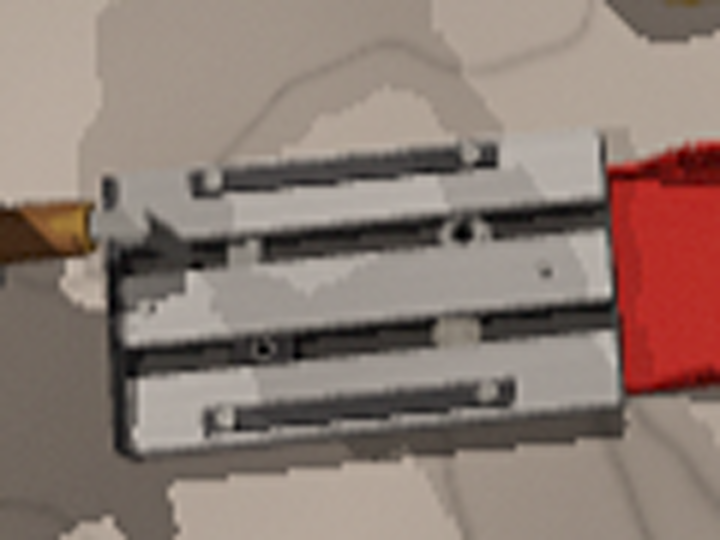

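```bash
python3 - <<'E'
from h import *
p,d=ld("top",15)
L,z=blade(d,.052,.112,(185,225,208,255))
o=np.argsort(z)
print([(round(a,1),round(b,1),round(c)) for (a,b),c in zip(L[o],z[o]) if 10<a<32 and b<72])
E
```

```text
[(np.float64(31.7), np.float64(65.6), 52), (np.float64(24.3), np.float64(65.8), 54), (np.float64(19.4), np.float64(65.9), 54), (np.float64(21.6), np.float64(65.6), 55), (np.float64(16.0), np.float64(64.8), 59), (np.float64(24.8), np.float64(65.7), 63), (np.float64(15.3), np.float64(66.1), 64), (np.float64(19.7), np.float64(65.5), 65), (np.float64(17.2), np.float64(65.5), 66), (np.float64(21.5), np.float64(64.8), 68), (np.float64(14.7), np.float64(67.4), 68), (np.float64(25.0), np.float64(65.3), 74), (np.float64(22.5), np.float64(65.2), 75), (np.float64(17.8), np.float64(65.4), 75), (np.float64(19.8), np.float64(64.9), 77), (np.float64(15.6), np.float64(69.7), 77), (np.float64(15.1), np.float64(67.1), 78), (np.float64(14.3), np.float64(64.2), 81), (np.float64(18.4), np.float64(65.3), 84), (np.float64(22.9), np.float64(65.0), 85), (np.float64(15.9), np.float64(65.3), 85), (np.float64(16.0), np.float64(67.3), 86), (np.float64(20.3), np.float64(64.7), 86), (np.float64(15.7), np.float64(69.0), 89), (np.float64(17.4), np.float64(66.2), 90), (np.float64(24.2), np.float64(65.8), 91), (np.float64(21.1), np.float64(64.9), 94), (np.float64(18.5), np.float64(64.7), 96), (np.float64(25.0), np.float64(65.9), 98), (np.float64(15.7), np.float64(66.3), 99), (np.float64(17.6), np.float64(65.6), 101), (np.float64(21.8), np.float64(65.1), 102), (np.float64(19.5), np.float64(65.2), 102), (np.float64(15.2), np.float64(67.7), 103), (np.float64(25.7), np.float64(66.1), 106), (np.float64(22.8), np.float64(65.5), 109), (np.float64(15.9), np.float64(65.8), 110), (np.float64(15.9), np.float64(67.7), 111), (np.float64(17.7), np.float64(65.1), 112)]
```

```bash
python3 -m creep '[{"grip":1.5,"dp":[0.5,0.04,0],"rotation":[0,0,0]},{"grip":1.5,"dp":[1.0,0.04,0],"rotation":[0,0,0]},{"grip":1.5,"dp":[1.5,0.04,0],"rotation":[0,0,0]},{"grip":1.5,"dp":[2,0.04,0],"rotation":[0,0,0]},{"grip":1.5,"dp":[2.1,0.04,0],"rotation":[0,0,0]}]';python3 - <<'E'
from h import *
p2,d=cam("top",16);plan(.5,.3,.0954,5.45)
crop(p2,170,200,290,290,6,"s8.png")
E
```

```text
time: 12.97
tool_pos: [0.5717, 0.3154, 0.0954]
tcp_rot: [1.138, 1.253, -1.142]
wrist_force: [-0.2, -0.3, -0.9]
width: 0.217
t 13.02 pos [0.5718 0.3155 0.0956] yawY 5.4 q [ 0.47  0.35  1.78 -0.    1.01  0.37] w 0.22 F [-0.8  0.  -1.2]
 dp [ 0.04 -7.3   0.86] rot [-0.001  0.001  0.002] deg 0.1 toolaxes y,z world [ 0.996  0.094 -0.002] [ 0.094 -0.996  0.001]
```

View pics/s8.png

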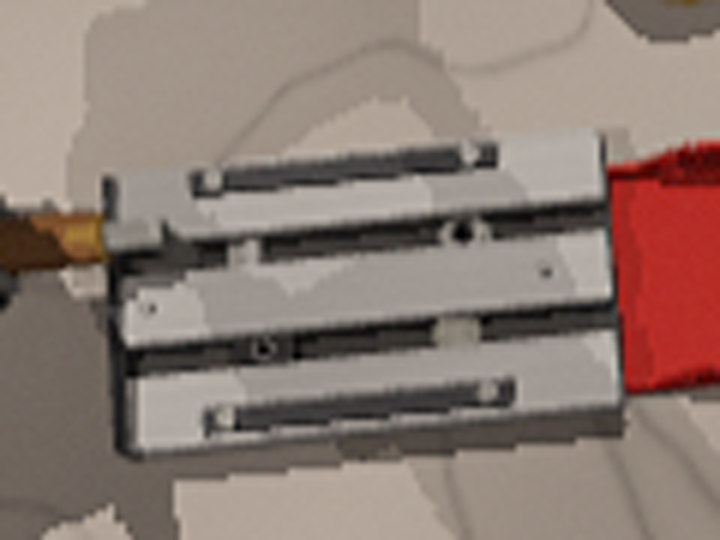

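```bash
python3 -m creep '[{"grip":1.5,"dp":[0,0,0.8],"rotation":[0,0,0]},{"grip":1.5,"dp":[0,0,1.8],"rotation":[0,0,0]},{"grip":1.5,"dp":[0,0,2.8],"rotation":[0,0,0]},{"grip":1.5,"dp":[0,0,3.8],"rotation":[0,0,0]},{"grip":1.5,"dp":[0,0,4.8],"rotation":[0,0,0]}]';python3 - <<'E'
from h import *
p2,d=cam("top",17);plan(.5,.3,.0954,5.45)
crop(p2,170,200,290,290,6,"s9.png")
E
```

```text
time: 13.43
tool_pos: [0.5774, 0.2666, 0.0973]
tcp_rot: [1.14, 1.252, -1.14]
wrist_force: [-0.4, 0.3, -1.5]
width: 0.219
t 13.48 pos [0.5774 0.2648 0.0972] yawY 5.3 q [ 0.39  0.32  1.83 -0.    1.    0.3 ] w 0.216 F [ 0.3 -1.6 -1.5]
 dp [ 0.17 -7.38 -4.23] rot [-0.002  0.001  0.   ] deg 0.2 toolaxes y,z world [ 0.996  0.093 -0.   ] [ 0.093 -0.996  0.001]
```

View pics/s9.png

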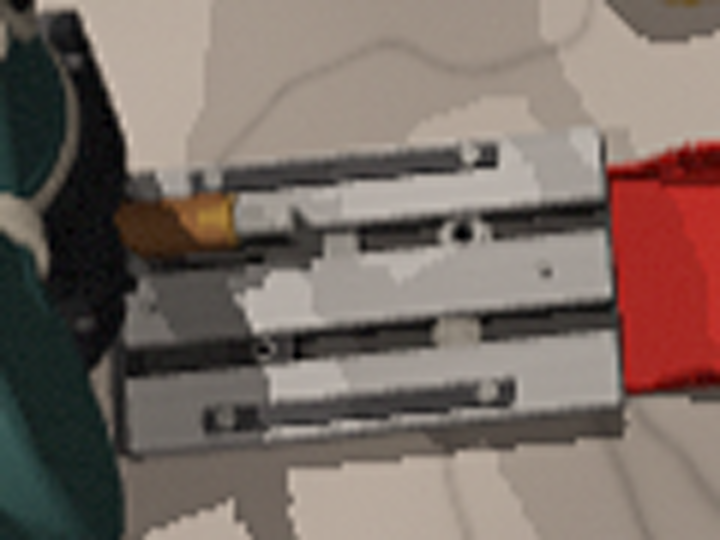

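The lug is moving along slot 2 (now at crop (342,243)) and side forces are low. I'll continue.

```bash
python3 -m creep '[{"grip":1.5,"dp":[0.1,0,1],"rotation":[0,0,0]},{"grip":1.5,"dp":[0.1,0,2],"rotation":[0,0,0]},{"grip":1.5,"dp":[0.1,0,3],"rotation":[0,0,0]},{"grip":1.5,"dp":[0.1,0,4],"rotation":[0,0,0]},{"grip":1.5,"dp":[0.1,0,5],"rotation":[0,0,0]}]';python3 - <<'E'
from h import *
p2,d=cam("top",18);plan(.5,.3,.0954,5.45)
crop(p2,170,200,310,290,5.7,"s10.png")
E
```

```text
time: 13.9
tool_pos: [0.5818, 0.2171, 0.096]
tcp_rot: [1.14, 1.252, -1.14]
wrist_force: [-0.2, 0.4, -1.8]
width: 0.215
t 13.95 pos [0.5819 0.2154 0.0959] yawY 5.4 q [ 0.32  0.29  1.86 -0.    0.99  0.22] w 0.223 F [ 0.6 -1.2 -0.5]
 dp [ 0.04 -7.37 -9.19] rot [-0.002  0.001  0.001] deg 0.1 toolaxes y,z world [ 0.996  0.093 -0.001] [ 0.093 -0.996  0.001]
```

View pics/s10.png

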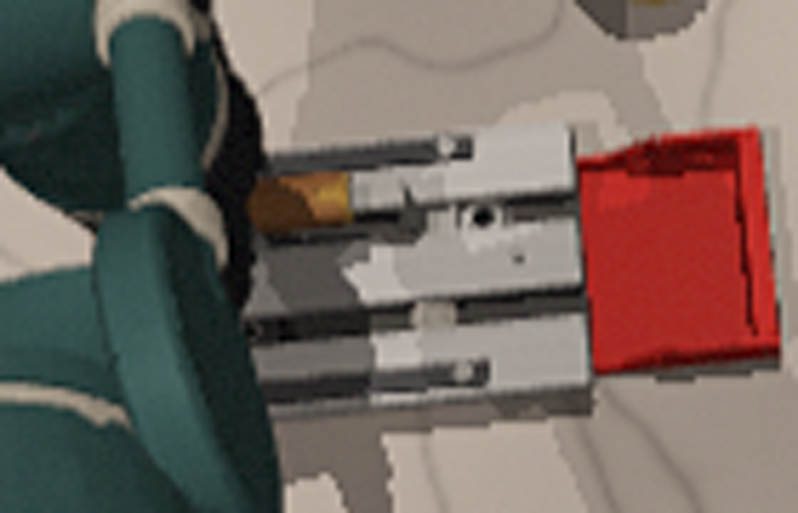

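```bash
python3 -m creep '[{"grip":1.5,"dp":[0,0,0.7],"rotation":[0,0,0]},{"grip":1.5,"dp":[0,0,1.5],"rotation":[0,0,0]},{"grip":1.5,"dp":[0,0,2.3],"rotation":[0,0,0]},{"grip":1.5,"dp":[0,0,3.1],"rotation":[0,0,0]},{"grip":1.5,"dp":[0,0,3.8],"rotation":[0,0,0]}]';python3 - <<'E'
from h import *
p2,d=cam("top",19);plan(.5,.3,.0954,5.45)
crop(p2,200,200,330,290,6,"s11.png")
E
```

```text
time: 14.37
tool_pos: [0.5854, 0.1796, 0.096]
tcp_rot: [1.139, 1.252, -1.14]
wrist_force: [0.6, 0.5, -0.5]
width: 0.215
t 14.42 pos [0.5855 0.1784 0.0959] yawY 5.4 q [ 0.26  0.28  1.88 -0.    0.98  0.16] w 0.221 F [-0.3 -0.5 -0.8]
 dp [  0.04  -7.37 -12.9 ] rot [-0.002  0.001  0.   ] deg 0.1 toolaxes y,z world [ 0.996  0.093 -0.   ] [ 0.093 -0.996  0.001]
```

View pics/s11.png

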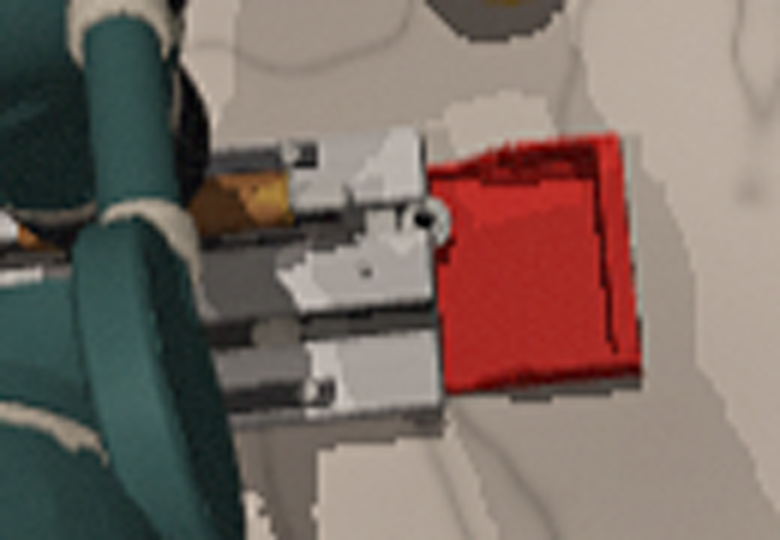

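The flange nut is at the edge (crop (425,220)) with the lug just behind it.

```bash
python3 -m creep '[{"grip":1.5,"dp":[0,0,0.6],"rotation":[0,0,0]},{"grip":1.5,"dp":[0,0,1.2],"rotation":[0,0,0]},{"grip":1.5,"dp":[0,0,1.8],"rotation":[0,0,0]},{"grip":1.5,"dp":[0,0,2.2],"rotation":[0,0,0]},{"grip":1.5,"dp":[0,0,2.2],"rotation":[0,0,0]}]';python3 - <<'E'
from h import *
p2,d=cam("top",20);plan(.5,.3,.0954,5.45)
crop(p2,200,200,330,290,6,"s12.png")
E
```

```text
time: 14.83
tool_pos: [0.5875, 0.1576, 0.096]
tcp_rot: [1.14, 1.252, -1.14]
wrist_force: [-0.3, -0.7, -1.0]
width: 0.215
t 14.88 pos [0.5875 0.158  0.096 ] yawY 5.4 q [0.22 0.27 1.89 0.   0.98 0.13] w 0.22 F [ 0.9  0.  -0.9]
 dp [  0.06  -7.39 -14.95] rot [-0.002 -0.     0.   ] deg 0.1 toolaxes y,z world [ 0.996  0.093 -0.   ] [ 0.093 -0.996 -0.   ]
```

View pics/s12.png

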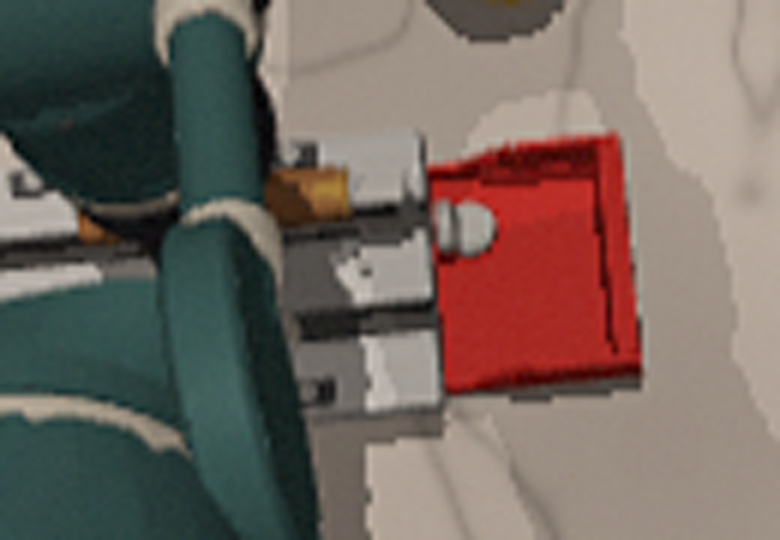

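```bash
python3 -m creep '[{"grip":1.5,"dp":[0,0,0.4],"rotation":[0,0,0]},{"grip":1.5,"dp":[0,0,0.8],"rotation":[0,0,0]},{"grip":1.5,"dp":[0,0,1.1],"rotation":[0,0,0]},{"grip":1.5,"dp":[0,0,1.1],"rotation":[0,0,0]}]';python3 - <<'E'
from h import *
p2,d=cam("top",21);plan(.5,.3,.0954,5.45)
crop(p2,200,200,330,290,6,"s13.png")
W=cloud("top",d);L=toP(W,PC,PY)*1000;k=(L[...,1]<-92)&(L[...,1]>-150)&(abs(L[...,0])<42)&(W[...,2]>.008)&(W[...,2]<.05)
print([(round(a),round(b),round(c*1000)) for (a,b),c in zip(L[k],W[k][:,2])])
E
```

```text
time: 15.22
tool_pos: [0.5885, 0.1469, 0.096]
tcp_rot: [1.14, 1.252, -1.14]
wrist_force: [-0.5, 0.7, -1.4]
width: 0.219
t 15.27 pos [0.5885 0.1472 0.096 ] yawY 5.4 q [ 0.2   0.27  1.89 -0.    0.98  0.11] w 0.218 F [ 0.2  0.1 -1.6]
 dp [  0.06  -7.38 -16.04] rot [-0.001  0.     0.   ] deg 0.1 toolaxes y,z world [ 0.996  0.093 -0.   ] [ 0.093 -0.996  0.   ]
[(40, -92, 49), (41, -96, 43), (29, -94, 30), (30, -103, 23), (29, -106, 25), (27, -94, 30), (27, -103, 27), (27, -105, 24), (29, -107, 12), (29, -109, 10), (29, -112, 13), (28, -114, 13), (28, -117, 12), (24, -94, 34), (24, -96, 30), (25, -103, 23), (24, -105, 25), (27, -107, 13), (27, -109, 11), (27, -111, 10), (27, -114, 10), (26, -117, 13), (26, -119, 11), (22, -93, 30), (22, -96, 31), (22, -103, 25), (22, -105, 22), (23, -107, 16), (24, -109, 11), (24, -112, 13), (24, -114, 9), (23, -119, 10), (23, -121, 12), (19, -93, 32), (19, -96, 34), (17, -101, 42), (18, -103, 36), (19, -105, 29), (20, -107, 20), (22, -109, 11), (21, -111, 12), (21, -114, 11), (21, -116, 13), (21, -121, 11), (14, -92, 48), (14, -95, 48), (17, -95, 30), (18
[... 500 characters left out ...]
12, -108, 12), (11, -110, 12), (12, -113, 11), (4, -94, 49), (4, -96, 49), (2, -94, 49), (1, -96, 48), (3, -96, 24), (-3, -93, 49), (1, -96, 26), (-6, -95, 49), (-3, -96, 30), (-8, -93, 50), (-8, -95, 49), (-6, -96, 35), (-10, -92, 46), (-7, -95, 25), (-12, -92, 46), (-12, -94, 43), (-10, -96, 34), (-12, -93, 32), (-13, -96, 33), (-14, -93, 27), (-14, -95, 28), (-16, -92, 27), (-17, -95, 32), (-18, -92, 25), (-19, -95, 28), (-21, -92, 29), (-22, -94, 28), (-23, -96, 21), (-25, -131, 8), (-26, -148, 8), (-29, -93, 47), (-30, -96, 49), (-26, -96, 27), (-32, -96, 50), (-29, -96, 30), (-34, -95, 50), (-32, -96, 30), (-36, -92, 46), (-34, -96, 31), (-37, -96, 34), (-40, -96, 37), (-42, -122, 32)]
```

View pics/s13.png

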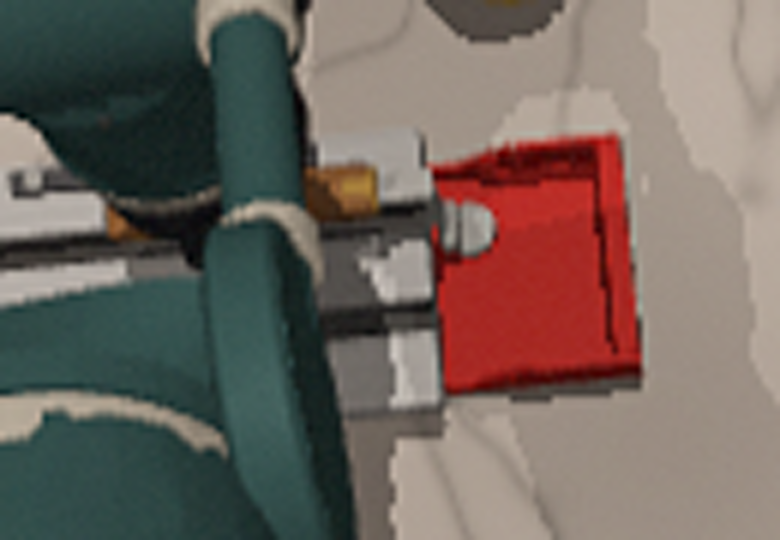

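The nut and lug are both out of slot 2 and in the bin: the nut is at floor height and the lug is standing on it at z≈25 mm, clear of the slot. I'll back off, lift, and go to slot 1 between the lump and the T-nut.

```bash
python3 -m creep '[{"grip":1.5,"dp":[0,0,-0.8],"rotation":[0,0,0]},{"grip":1.5,"dp":[0,0,-1.8],"rotation":[0,0,0]},{"grip":1.5,"dp":[-1.5,0,-2],"rotation":[0,0,0]},{"grip":1.5,"dp":[-3,0,-2],"rotation":[0,0,0]},{"grip":1.5,"dp":[-4,0,-2],"rotation":[0,0,0]}]';python3 -m creep '[{"grip":1.5,"dp":[0,-0.5,-1.5],"rotation":[0,0,0]},{"grip":1.5,"dp":[0,-2,-4.5],"rotation":[0,0,0]},{"grip":1.5,"dp":[0,-3.5,-7.5],"rotation":[0,0,0]},{"grip":1.5,"dp":[0,-4,-9],"rotation":[0,0,0]},{"grip":1.5,"dp":[0,-4,-9],"rotation":[0,0,0]}]';python3 - <<'E'
from h import *
p2,d=cam("top",22);plan(.5,.3,.0954,5.45)
crop(p2,200,200,330,290,6,"s14.png")
p,d=cam("side",22);crop(p,265,230,365,420,3,"s15.png")
E
```

```text
time: 15.68
tool_pos: [0.5869, 0.169, 0.1372]
tcp_rot: [1.14, 1.252, -1.138]
wrist_force: [0.7, 0.8, -0.7]
width: 0.216
time: 16.1
tool_pos: [0.5365, 0.2568, 0.1363]
tcp_rot: [1.138, 1.255, -1.137]
wrist_force: [-0.4, 0.9, -1.2]
width: 0.215
t 16.15 pos [0.5375 0.2553 0.1363] yawY 5.6 q [0.4  0.2  1.89 0.   1.05 0.3 ] w 0.217 F [ 0.8 -0.3 -0.9]
 dp [ 4.09 -3.29 -4.81] rot [ 0.002 -0.    -0.   ] deg 0.1 toolaxes y,z world [0.995 0.097 0.   ] [ 0.097 -0.995 -0.   ]
```

View pics/s14.png

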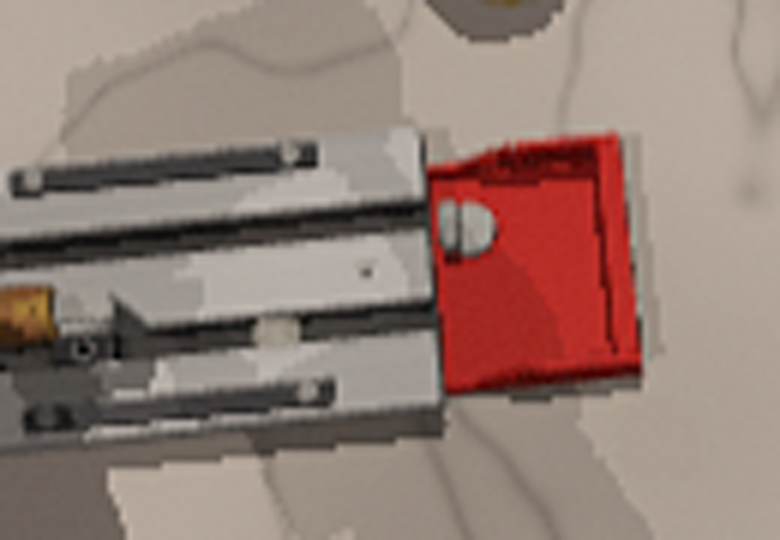

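View pics/s15.png

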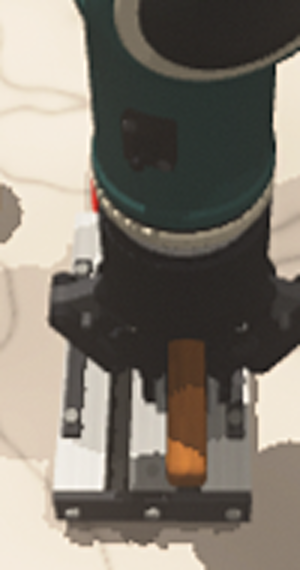

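Slot 2 is empty. The blade is over slot 1 at crop (118,325), between the T-nut at (84,350) and the lump at (277,330).

```bash
python3 - <<'E'
from h import *
p,d=ld("top",22)
L,z=blade(d,.062,.13,(212,240,226,268))
k=(L[:,0]>-34)&(L[:,0]<-8);L=L[k];z=z[k];o=np.argsort(z)
print([(round(float(a),1),round(float(b),1),round(float(c))) for (a,b),c in zip(L[o],z[o])])
W=cloud("top",d);LL=toP(W,PC,PY)*1000;top=(abs(W[...,2]-.05)<.004)
for a in(-70,-50,-20,-5):
    x=LL[...,0][top&(abs(LL[...,1]-a)<8)];print(a,x[(x<-21)&(x>-36)].max(),x[abs(x)<18].min())
print([(n,np.round(toP(ray("top",u/6+200,v/6+200,zz),PC,PY)*1000,1)) for n,u,v,zz in(("tnut",84,350,.047),("lump",277,330,.038))])
E
```

```text
[(-22.4, 11.1, 73), (-24.5, 13.4, 74), (-24.8, 11.0, 74), (-23.8, 11.5, 83), (-17.2, 10.8, 85), (-19.5, 10.9, 85), (-24.1, 13.2, 86), (-22.4, 10.4, 88), (-24.4, 14.8, 89), (-18.5, 11.5, 93), (-16.4, 11.1, 94), (-21.1, 11.3, 95), (-24.1, 10.6, 99), (-24.3, 12.3, 102), (-15.6, 11.5, 103), (-17.9, 11.5, 104), (-20.3, 11.6, 104), (-24.9, 13.6, 106), (-23.0, 11.2, 107), (-24.0, 12.0, 114), (-15.3, 11.3, 115), (-17.8, 11.1, 116), (-20.0, 11.2, 117), (-22.4, 11.2, 117), (-24.5, 13.3, 118), (-16.8, 11.7, 124), (-14.7, 11.4, 125), (-21.5, 11.6, 126), (-19.7, 11.0, 128)]
-70 -26.720385780964676 -13.058279721472141
-50 -26.26459957195559 -12.616129868434204
-20 -26.30625832759338 -12.638932105518704
-5 -26.390173493633135 -11.923569101220254
[('tnut', array([-20.9,  39.5])), ('lump', array([-19.2, -34.5]))]
```

```bash
python3 -m creep '[{"grip":1.5,"dp":[0.3,0.03,0.5],"rotation":[0,0,0]},{"grip":1.5,"dp":[1.3,0.03,0.5],"rotation":[0.002,0,0]},{"grip":1.5,"dp":[2.3,0.03,0.5],"rotation":[0.002,0,0]},{"grip":1.5,"dp":[3.3,0.03,0.5],"rotation":[0.002,0,0]},{"grip":1.5,"dp":[4,0.03,0.5],"rotation":[0.002,0,0]}]';python3 -m creep '[{"grip":1.5,"dp":[0,0,0],"rotation":[0,0,0]}]';python3 - <<'E'
from h import *
p2,d=cam("top",23);plan(.5,.3,.0954,5.45)
crop(p2,200,200,330,290,6,"s16.png")
E
```

```text
time: 16.62
tool_pos: [0.5382, 0.2472, 0.0936]
tcp_rot: [1.14, 1.252, -1.145]
wrist_force: [-0.8, -0.4, -2.1]
width: 0.218
time: 16.7
tool_pos: [0.538, 0.2472, 0.0935]
tcp_rot: [1.139, 1.252, -1.145]
wrist_force: [0.0, -0.7, -0.9]
width: 0.216
t 16.75 pos [0.5384 0.2476 0.0944] yawY 5.2 q [ 0.39  0.25  1.92 -0.    0.98  0.3 ] w 0.216 F [ 0.1 -0.6 -1.8]
 dp [-0.1  -3.34 -5.57] rot [-0.004  0.001  0.003] deg 0.3 toolaxes y,z world [ 0.996  0.091 -0.003] [ 0.091 -0.996  0.001]
```

View pics/s16.png

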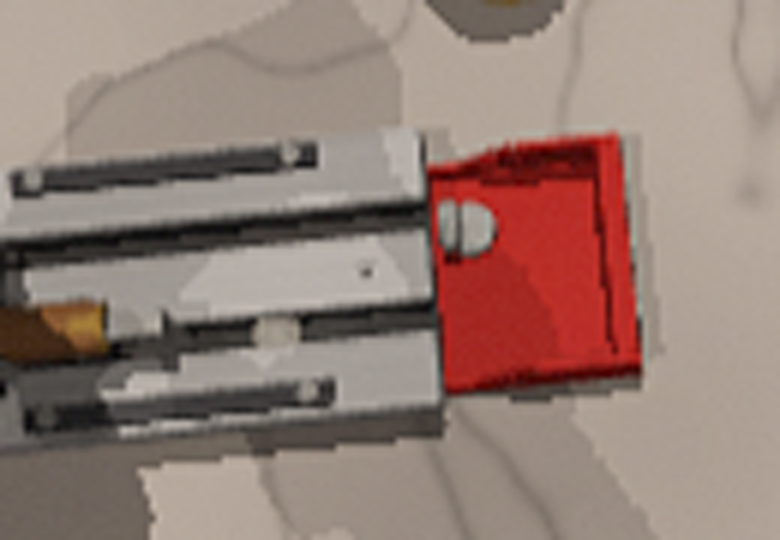

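The blade is in slot 1 with no contact. Now I'll drive the lump.

```bash
python3 -m creep '[{"grip":1.5,"dp":[0,0,0.8],"rotation":[0,0,0]},{"grip":1.5,"dp":[0,0,1.8],"rotation":[0,0,0]},{"grip":1.5,"dp":[0,0,2.8],"rotation":[0,0,0]},{"grip":1.5,"dp":[0,0,3.8],"rotation":[0,0,0]},{"grip":1.5,"dp":[0,0,4.8],"rotation":[0,0,0]}]';python3 -m creep '[{"grip":1.5,"dp":[0,0,0.8],"rotation":[0,0,0]},{"grip":1.5,"dp":[0,0,1.6],"rotation":[0,0,0]},{"grip":1.5,"dp":[0,0,2.3],"rotation":[0,0,0]},{"grip":1.5,"dp":[0,0,2.8],"rotation":[0,0,0]},{"grip":1.5,"dp":[0,0,2.8],"rotation":[0,0,0]}]';python3 - <<'E'
from h import *
p2,d=cam("top",24);plan(.5,.3,.0954,5.45)
crop(p2,200,200,330,290,6,"s17.png")
E
```

```text
time: 17.17
tool_pos: [0.5437, 0.1992, 0.0964]
tcp_rot: [1.142, 1.251, -1.141]
wrist_force: [-0.1, -0.0, -0.7]
width: 0.221
time: 17.58
tool_pos: [0.5461, 0.1716, 0.096]
tcp_rot: [1.142, 1.251, -1.142]
wrist_force: [0.5, 0.9, -0.2]
width: 0.216
t 17.63 pos [0.5461 0.1721 0.096 ] yawY 5.2 q [0.26 0.21 1.96 0.   0.97 0.17] w 0.219 F [-0.2  0.5 -1.2]
 dp [  0.06  -3.43 -13.15] rot [-0.004 -0.     0.   ] deg 0.2 toolaxes y,z world [ 0.996  0.091 -0.   ] [ 0.091 -0.996 -0.   ]
```

View pics/s17.png

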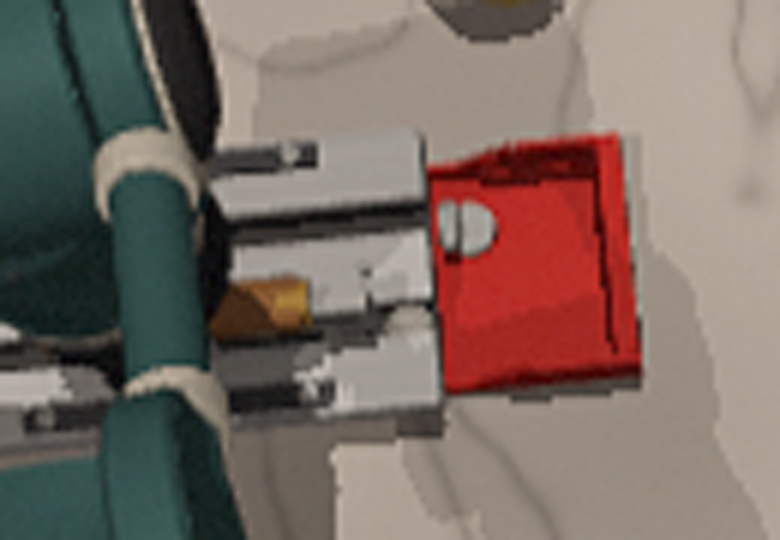

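```bash
python3 -m creep '[{"grip":1.5,"dp":[0,0,0.5],"rotation":[0,0,0]},{"grip":1.5,"dp":[0,0,1],"rotation":[0,0,0]},{"grip":1.5,"dp":[0,0,1.5],"rotation":[0,0,0]},{"grip":1.5,"dp":[0,0,2],"rotation":[0,0,0]},{"grip":1.5,"dp":[0,0,2.5],"rotation":[0,0,0]}]';python3 -m creep '[{"grip":1.5,"dp":[0,0,0.3],"rotation":[0,0,0]},{"grip":1.5,"dp":[0,0,0.5],"rotation":[0,0,0]},{"grip":1.5,"dp":[0,0,0.5],"rotation":[0,0,0]}]';python3 - <<'E'
from h import *
p2,d=cam("top",25);plan(.5,.3,.0954,5.45)
crop(p2,200,200,330,290,6,"s18.png")
W=cloud("top",d);L=toP(W,PC,PY)*1000;k=(L[...,1]<-98)&(L[...,1]>-155)&(L[...,0]>-40)&(L[...,0]<40)&(W[...,2]>.007)&(W[...,2]<.05)
print([(round(a),round(b),round(c*1000)) for (a,b),c in zip(L[k],W[k][:,2])])
E
```

```text
time: 18.05
tool_pos: [0.5484, 0.1473, 0.096]
tcp_rot: [1.141, 1.251, -1.141]
wrist_force: [-0.1, -0.1, -0.7]
width: 0.222
time: 18.3
tool_pos: [0.5488, 0.1423, 0.096]
tcp_rot: [1.141, 1.251, -1.142]
wrist_force: [-0.0, 0.2, -1.1]
width: 0.22
t 18.35 pos [0.5489 0.1425 0.096 ] yawY 5.2 q [0.21 0.2  1.98 0.   0.96 0.12] w 0.219 F [-0.4  0.9 -1.8]
 dp [  0.06  -3.43 -16.13] rot [-0.004 -0.    -0.   ] deg 0.2 toolaxes y,z world [0.996 0.091 0.   ] [ 0.091 -0.996 -0.   ]
[(36, -120, 7), (33, -129, 7), (30, -101, 24), (30, -103, 21), (30, -105, 22), (32, -117, 8), (28, -100, 22), (27, -103, 25), (27, -105, 25), (29, -107, 13), (29, -109, 10), (29, -112, 10), (29, -114, 12), (29, -116, 8), (28, -126, 7), (25, -100, 24), (24, -103, 28), (25, -105, 24), (28, -106, 7), (26, -109, 13), (26, -112, 12), (26, -114, 14), (26, -116, 9), (26, -119, 8), (23, -100, 24), (23, -103, 23), (21, -105, 27), (24, -107, 16), (24, -109, 13), (23, -112, 16), (24, -114, 10), (24, -116, 11), (23, -119, 14), (23, -121, 11), (19, -100, 29), (20, -102, 24), (20, -105, 24), (21, -107, 18), (21, -109, 13), (22, -111, 
[... 930 characters left out ...]
(-17, -122, 11), (-17, -125, 12), (-23, -103, 49), (-17, -108, 8), (-18, -110, 9), (-18, -113, 12), (-18, -115, 11), (-19, -117, 13), (-19, -120, 11), (-19, -124, 9), (-24, -102, 38), (-20, -107, 10), (-20, -110, 9), (-21, -112, 13), (-21, -115, 13), (-21, -117, 13), (-21, -119, 8), (-21, -122, 10), (-22, -124, 9), (-22, -127, 13), (-23, -107, 11), (-23, -110, 13), (-24, -112, 16), (-24, -115, 13), (-24, -117, 13), (-24, -119, 10), (-24, -122, 9), (-24, -124, 11), (-26, -150, 7), (-25, -110, 12), (-25, -112, 10), (-26, -114, 10), (-26, -117, 12), (-26, -119, 10), (-26, -122, 11), (-26, -124, 9), (-26, -99, 8), (-28, -112, 12), (-28, -114, 7), (-28, -116, 11), (-28, -119, 8), (-29, -121, 11)]
```

View pics/s18.png

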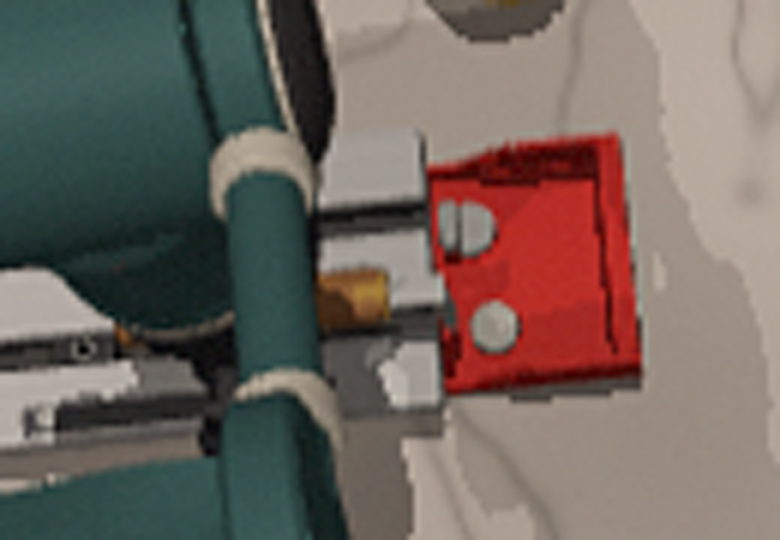

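All three pieces are in the bin; the lump is at crop (495,327). I'll retract along the slot, lift and return the scraper.

```bash
python3 -m creep '[{"grip":1.5,"dp":[0,0,-0.8],"rotation":[0,0,0]},{"grip":1.5,"dp":[0,0,-1.8],"rotation":[0,0,0]},{"grip":1.5,"dp":[-2,0,-2],"rotation":[0,0,0]},{"grip":1.5,"dp":[-5,0,-2],"rotation":[0,0,0]},{"grip":1.5,"dp":[-9,0,-2],"rotation":[0,0,0]}]';python3 - <<'E'
from h import *
p2,d=cam("top",26);plan(.663,-.2206,.195,-40.9)
crop(p2,180,200,320,290,5.7,"s19.png")
E
```

```text
time: 18.77
tool_pos: [0.5441, 0.1635, 0.1834]
tcp_rot: [1.136, 1.256, -1.146]
wrist_force: [1.1, -0.4, -1.5]
width: 0.216
t 18.82 pos [0.5504 0.1651 0.1951] yawY 5.3 q [0.25 0.11 1.88 0.   1.14 0.15] w 0.22 F [3.3 0.7 5. ]
 dp [1.000e-02 7.620e+00 3.945e+01] rot [ 0.807 -0.006 -0.008] deg 46.2 toolaxes y,z world [0.996 0.093 0.01 ] [ 0.093 -0.996 -0.002]
```

View pics/s19.png

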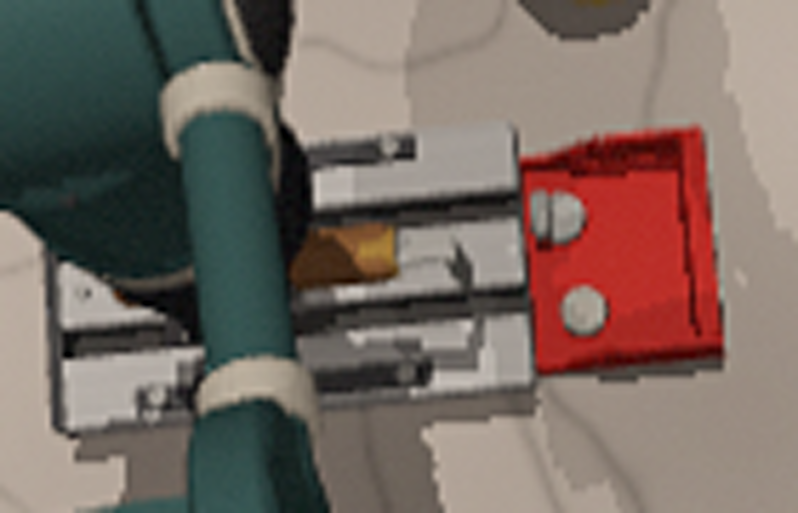

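```bash
python3 -m creep '[{"grip":1.5,"dp":[0,0.4,3],"rotation":[0,0,0]},{"grip":1.5,"dp":[0,1.2,7],"rotation":[0.1,0,0]},{"grip":1.5,"dp":[0,2,11],"rotation":[0.2,0,0]},{"grip":1.5,"dp":[0,2.8,15],"rotation":[0.3,0,0]},{"grip":1.5,"dp":[0,3.6,19],"rotation":[0.4,0,0]}]';python3 - <<'E'
from h import *
plan(.663,-.2206,.195,-40.9)
E
```

```text
time: 19.23
tool_pos: [0.6009, -0.0235, 0.1863]
tcp_rot: [1.436, 1.045, -1.434]
wrist_force: [0.6, -0.4, -1.3]
width: 0.218
t 19.23 pos [ 0.6009 -0.0235  0.1863] yawY -17.8 q [-0.08  0.17  1.83  0.    1.14  0.23] w 0.218 F [ 0.6 -0.4 -1.3]
 dp [-0.87 11.95 16.86] rot [ 0.402 -0.001 -0.001] deg 23.1 toolaxes y,z world [ 0.952 -0.306  0.001] [-0.306 -0.952 -0.001]
```

```bash
python3 -m creep '[{"grip":1.5,"dp":[-0.4,2.3,3.2],"rotation":[0.1,0,0]},{"grip":1.5,"dp":[-0.8,4.6,6.4],"rotation":[0.2,0,0]},{"grip":1.5,"dp":[-0.9,6.9,9.6],"rotation":[0.3,0,0]},{"grip":1.5,"dp":[-0.9,9.2,12.8],"rotation":[0.4,0,0]},{"grip":1.5,"dp":[-0.9,11,15.5],"rotation":[0.4,0,0]}]';python3 -m creep '[{"grip":1.5,"dp":[0,0.9,1.3],"rotation":[0,0,0]},{"grip":1.5,"dp":[0,0.9,1.3],"rotation":[0,0,0]},{"grip":1.5,"dp":[0,0.9,1.3],"rotation":[0,0,0]}]';python3 - <<'E'
from h import *
p,d=cam("side",27);plan(.663,-.2206,.0704,-40.9)
p2,d=cam("top",27);plan(.663,-.2206,.0704,-40.9)
crop(p,250,80,370,240,3.7,"s20.png")
E
```

```text
time: 19.65
tool_pos: [0.6596, -0.2059, 0.1952]
tcp_rot: [1.712, 0.782, -1.71]
wrist_force: [0.4, -0.0, -0.9]
width: 0.214
time: 19.9
tool_pos: [0.6564, -0.2195, 0.1944]
tcp_rot: [1.71, 0.787, -1.71]
wrist_force: [-0.2, 1.1, -0.9]
width: 0.22
t 19.95 pos [ 0.6563 -0.2186  0.1945] yawY -40.6 q [-0.36  0.33  1.62  0.    1.2   0.35] w 0.217 F [-0.6  0.2 -0.3]
 dp [12.41  0.66 -0.28] rot [ 0.006 -0.001  0.002] deg 0.4 toolaxes y,z world [ 0.76  -0.65  -0.002] [-0.65  -0.76  -0.001]
t 20.0 pos [ 0.6563 -0.2181  0.1947] yawY -40.5 q [-0.36  0.33  1.62  0.    1.2   0.35] w 0.216 F [-0.8 -0.  -1.9]
 dp [12.43  0.69 -0.24] rot [ 0.007 -0.     0.001] deg 0.4 toolaxes y,z world [ 0.76  -0.649 -0.001] [-0.649 -0.76  -0.   ]
```

View pics/s20.png

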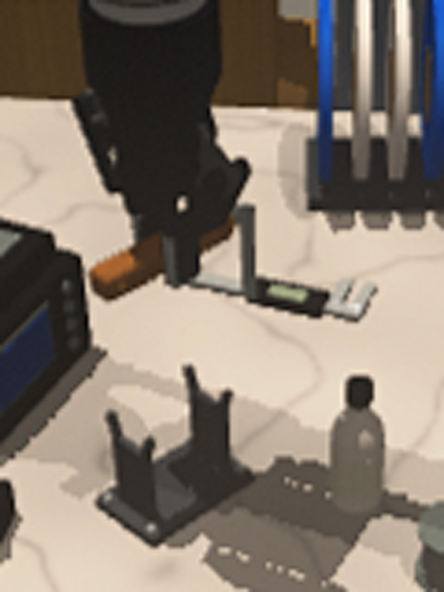

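```bash
python3 -m creep '[{"grip":1.5,"dp":[1,0.4,-0.2],"rotation":[0.006,0,0]},{"grip":1.5,"dp":[4,0.68,-0.26],"rotation":[0.006,0,0]},{"grip":1.5,"dp":[6.5,0.68,-0.26],"rotation":[0.006,0,0]},{"grip":1.5,"dp":[8,0.68,-0.26],"rotation":[0.006,0,0]},{"grip":1.5,"dp":[8,0.68,-0.26],"rotation":[0.006,0,0]}]';python3 - <<'E'
from h import *
p,d=cam("side",28);plan(.663,-.2206,.0704,-40.9)
crop(p,250,100,370,240,4.2,"s21.png")
E
```

```text
time: 20.42
tool_pos: [0.66, -0.2197, 0.1092]
tcp_rot: [1.708, 0.791, -1.72]
wrist_force: [-2.0, 0.1, -2.1]
width: 0.218
t 20.47 pos [ 0.6614 -0.2205  0.1118] yawY -40.8 q [-0.36  0.41  1.67  0.    1.07  0.36] w 0.221 F [-0.4 -0.4 -0.6]
 dp [ 4.14  0.15 -0.11] rot [0.001 0.002 0.006] deg 0.3 toolaxes y,z world [ 0.756 -0.654 -0.006] [-0.654 -0.757  0.002]
```

View pics/s21.png

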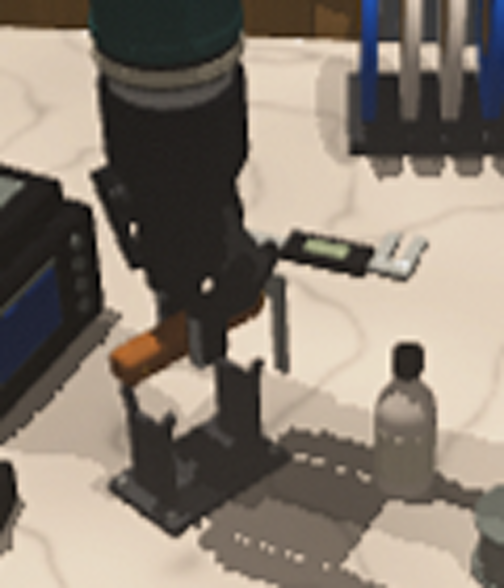

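```bash
python3 -m creep '[{"grip":1.5,"dp":[0.3,0.1,-0.1],"rotation":[0,0,0]},{"grip":1.5,"dp":[1.1,0.1,-0.1],"rotation":[0,0,0]},{"grip":1.5,"dp":[1.9,0.1,-0.1],"rotation":[0,0,0]},{"grip":1.5,"dp":[2.6,0.1,-0.1],"rotation":[0,0,0]},{"grip":1.5,"dp":[3,0.1,-0.1],"rotation":[0,0,0]}]';python3 -m creep '[{"grip":1.5,"dp":[0.3,0,0],"rotation":[0,0,0]},{"grip":1.5,"dp":[0.6,0,0],"rotation":[0,0,0]},{"grip":1.5,"dp":[0.8,0,0],"rotation":[0,0,0]},{"grip":1.5,"dp":[0.95,0,0],"rotation":[0,0,0]},{"grip":1.5,"dp":[0.95,0,0],"rotation":[0,0,0]}]';python3 - <<'E'
from h import *
p,d=cam("side",29);plan(.663,-.2206,.0704,-40.9)
crop(p,250,100,370,240,4.2,"s22.png")
E
```

```text
time: 20.88
tool_pos: [0.6644, -0.2223, 0.0841]
tcp_rot: [1.712, 0.783, -1.714]
wrist_force: [0.5, 1.7, -0.8]
width: 0.216
time: 21.3
tool_pos: [0.6643, -0.2219, 0.0754]
tcp_rot: [1.712, 0.784, -1.714]
wrist_force: [-1.9, 2.7, -0.5]
width: 0.217
t 21.35 pos [ 0.6643 -0.2219  0.0754] yawY -40.9 q [-0.36  0.45  1.68  0.    1.01  0.36] w 0.222 F [-2.1  1.7  0.4]
 dp [ 0.5  -0.18 -0.02] rot [-0.     0.     0.001] deg 0.1 toolaxes y,z world [ 0.756 -0.655 -0.001] [-0.655 -0.756  0.   ]
```

View pics/s22.png

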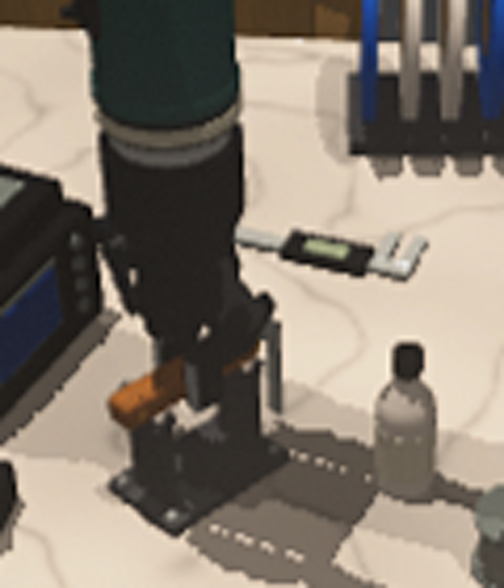

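```bash
python3 -m creep '[{"grip":1.5,"dp":[0,-0.15,0],"rotation":[0,0,0]},{"grip":1.5,"dp":[0.2,-0.17,0],"rotation":[0,0,0]},{"grip":1.5,"dp":[0.4,-0.17,0],"rotation":[0,0,0]},{"grip":1.5,"dp":[0.5,-0.17,0],"rotation":[0,0,0]},{"grip":1.5,"dp":[0.5,-0.17,0],"rotation":[0,0,0]}]';python3 - <<'E'
from h import *
plan(.663,-.2206,.0704,-40.9)
E
```

```text
time: 21.77
tool_pos: [0.6632, -0.2208, 0.0705]
tcp_rot: [1.713, 0.783, -1.713]
wrist_force: [-2.5, 3.2, 1.1]
width: 0.22
t 21.77 pos [ 0.6632 -0.2208  0.0705] yawY -40.9 q [-0.36  0.45  1.69  0.    1.    0.36] w 0.22 F [-2.5  3.2  1.1]
 dp [ 0.01 -0.03  0.  ] rot [ 0.    -0.     0.001] deg 0.1 toolaxes y,z world [ 0.756 -0.655 -0.001] [-0.655 -0.756 -0.   ]
```

```bash
python3 -m creep '[{"grip":1.5,"dp":[0,-0.12,0],"rotation":[0,0,0]},{"grip":1.5,"dp":[0.05,-0.15,0],"rotation":[0,0,0]},{"grip":1.5,"dp":[0.08,-0.15,0],"rotation":[0,0,0]}]';python3 - <<'E'
from h import *
plan(.663,-.2206,.0704,-40.9)
E
```

```text
time: 22.02
tool_pos: [0.6628, -0.2205, 0.0704]
tcp_rot: [1.713, 0.781, -1.712]
wrist_force: [-1.8, 2.4, 4.8]
width: 0.214
t 22.02 pos [ 0.6628 -0.2205  0.0704] yawY -40.9 q [-0.36  0.45  1.69 -0.    1.    0.36] w 0.214 F [-1.8  2.4  4.8]
 dp [ 0.    0.02 -0.  ] rot [-0.    -0.    -0.001] deg 0.1 toolaxes y,z world [ 0.756 -0.655  0.001] [-0.655 -0.756 -0.   ]
```

It's seated: z is the same as at pick-up, with upward contact. I'll release.

```bash
python3 -m creep '[{"grip":2.6,"dp":[0,0,0],"rotation":[0,0,0]},{"grip":3.5,"dp":[0,0,0],"rotation":[0,0,0]},{"grip":5,"dp":[0,0,0],"rotation":[0,0,0]},{"grip":5,"dp":[0,0,0],"rotation":[0,0,0]},{"grip":5,"dp":[0,0,0],"rotation":[0,0,0]}]';python3 -m creep '[{"grip":5,"dp":[-0.7,0,0],"rotation":[0,0,0]},{"grip":5,"dp":[-2,0,0],"rotation":[0,0,0]},{"grip":5,"dp":[-5,0,0],"rotation":[0,0,0]},{"grip":5,"dp":[-9,0,0],"rotation":[0,0,0]},{"grip":5,"dp":[-13,0,0],"rotation":[0,0,0]}]';python3 - <<'E'
from h import *
p,d=cam("side",30);plan(.5,.0,.25,-40.9)
crop(p,250,100,370,240,4.2,"s23.png")
E
```

```text
time: 22.43
tool_pos: [0.6623, -0.2204, 0.0695]
tcp_rot: [1.713, 0.782, -1.713]
wrist_force: [-0.8, 1.1, -0.2]
width: 0.588
time: 22.85
tool_pos: [0.6616, -0.2199, 0.201]
tcp_rot: [1.712, 0.784, -1.714]
wrist_force: [0.8, -0.7, 1.0]
width: 0.586
t 22.9 pos [ 0.6669 -0.2219  0.2134] yawY -40.9 q [-0.36  0.33  1.58 -0.    1.22  0.36] w 0.585 F [ 2.2 -0.1  6.8]
 dp [ -4.01 -27.08  -5.86] rot [-0.    -0.005 -0.014] deg 0.9 toolaxes y,z world [ 0.756 -0.655  0.014] [-0.655 -0.756 -0.005]
```

View pics/s23.png

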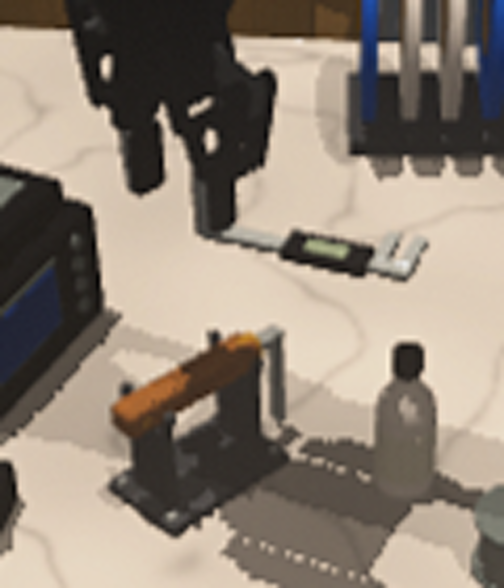

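```bash
python3 -m creep '[{"grip":5,"dp":[-2,-4,2],"rotation":[0,0,0]},{"grip":5,"dp":[-4,-8,4],"rotation":[0,0,0]},{"grip":5,"dp":[-6,-11,6],"rotation":[0,0,0]},{"grip":5,"dp":[-8,-15,8],"rotation":[0,0,0]},{"grip":5,"dp":[-8,-18,10],"rotation":[0,0,0]}]';python3 - <<'E'
from h import *
p,d=cam("top",31);q,e=cam("side",31)
plan(.4,0,.3,-40)
L,z=binpose("top",d,p,(265,210,315,275),.022)
W=cloud("top",d);pi=p.astype(int);wood=(pi[...,0]>pi[...,2]*1.6)&(pi[...,0]>60)
m=np.zeros((480,640),bool);m[175:240,370:440]=1;m&=wood&(W[...,2]>.06)&(W[...,2]<.09)
if m.sum()>20: print("handle",m.sum(),W[m].mean(0),cv2.minAreaRect((W[m][:,:2]*1000).astype(np.float32)))
p0,_=ld("top",0);df=cv2.absdiff(p0,p).max(-1)
cv2.imwrite("pics/diff.png",(df>60).astype(np.uint8)*255)
crop(q,180,120,420,420,2,"s24.png")
E
```

```text
time: 23.32
tool_pos: [0.4752, -0.1803, 0.2817]
tcp_rot: [1.715, 0.777, -1.707]
wrist_force: [-0.1, -0.1, 1.4]
width: 0.586
t 23.42 pos [ 0.4707 -0.1793  0.2803] yawY -40.9 q [-0.41 -0.09  1.92 -0.    1.31  0.3 ] w 0.583 F [ 0.7  0.3 -0.2]
 dp [ -2.01 -17.09  -8.91] rot [-0.017 -0.    -0.002] deg 1.0 toolaxes y,z world [ 0.755 -0.655  0.002] [-0.655 -0.755 -0.   ]
top 1150 rect ((0.6962165832519531, -134.51107788085938), (92.1099853515625, 79.94439697265625), 0.02044774778187275) z [-1.66659819 46.80259606]
  y front max [-98.41491758 -95.59332409] x [-44.88608154  45.05269393]
handle 262 [ 0.67376699 -0.20780591  0.08113073] ((674.4376831054688, -208.60397338867188), (74.71153259277344, 19.97712516784668), 51.070709228515625)
```

View pics/top31.png

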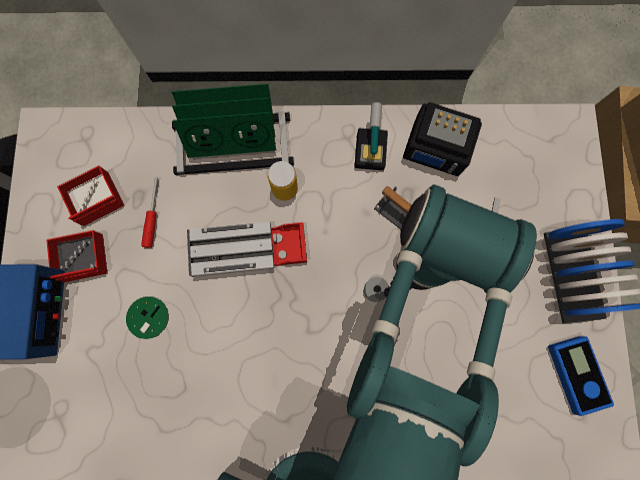

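View pics/side31.png

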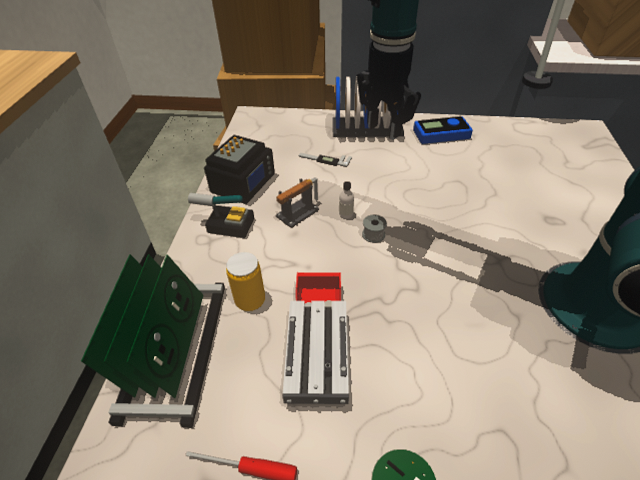

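Slots look clear, the bin is centred with its front about 5.5 mm under the edge, and the scraper is in its rest. One last close look at the T-nut and the scrap.

```bash
python3 - <<'E'
from h import *
p,d=ld("top",31);crop(p,180,210,315,280,5.9,"f1.png")
q,e=ld("side",31);crop(q,275,265,360,410,4,"f2.png")
p0,d0=ld("top",0)
for nm,t in(("before",p0),("after",p)):
    print(nm,t[255:261,205:222].max(-1).tolist()[3])
q0,_=ld("side",0)
a=cv2.absdiff(q0,q).max(-1)[355:372,322:336];print("side tnut patch diff",a.mean(),a.max())
E
```

```text
before [47, 47, 46, 40, 45, 45, 47, 90, 9, 18, 87, 44, 50, 56, 13, 38, 50]
after [56, 55, 59, 44, 53, 55, 53, 104, 11, 21, 101, 53, 54, 66, 13, 48, 58]
side tnut patch diff 4.915966386554622 9
```

View pics/f1.png

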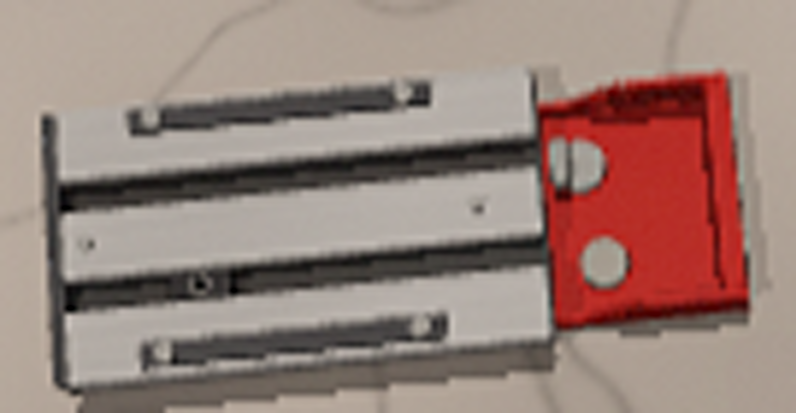

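View pics/f2.png

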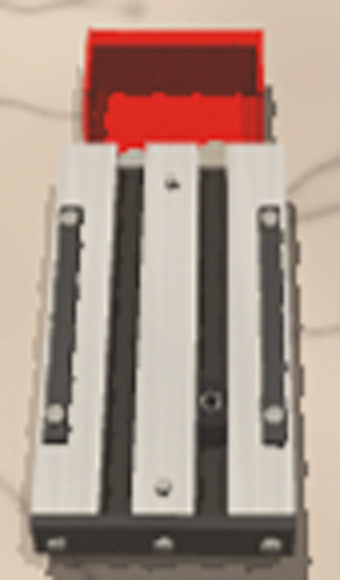

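The T-nut's pixels are unchanged in both views, both slots are clear, and the three pieces are in the bin at crop (563,165), (585,165) and (605,263). I'll hand in.

```bash
python3 -c "
from workcell import bot
print(bot.finish_job(),bot.read_state()['time'])"
```

```text
the job is handed in; nothing more can be done
the job is handed in; nothing more can be done
```

I handed the job in at about 23.4 s of the 72 s, with all three pieces of scrap in the bin. The bin was placed and released first. The scraper then drove the lug and flange nut out of slot 2 and the solder lump out of slot 1, and I laid it back in its rest.

My last checks showed:
- **Slots:** both are clear except for the black T-nut, which looks unchanged in both camera views.
- **Bin:** it stands centred within about 1 mm, with its low front about 5.5 mm under the plate's edge. It did not shift on release, and the final top view agrees within the 2 mm camera error.
- **Scraper:** it sits in both forks at its original height, released. The arm hid part of the handle in the last top view, so I could only check its full length from the side.
- **Bystanders:** I saw none of them moved, judged by eye. The arm partly hid the bottle and caliper in the last top view, but both were clear from the side.

Two things were less than perfect. The lug came to rest upright on the flange nut, about 25 mm high: inside the bin and steady, but not lying flat. When I first lowered the bin it touched the bench hard, with about 58 N vertical at the wrist (limit 120 N). Later contacts I read were below about 7 N.

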